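# Load the finish bottle into the dosing machine of a shoe workshop

## Robot

A 6-joint arm with a two-finger parallel gripper is mounted at the origin on the work surface. World frame = base frame: x ahead of the robot, y to its left, z up, the work surface at z = 0. Lengths are in mm, angles in rad, forces in N, time in s.
With the tool pointing down it reaches from about 400 to 925 mm from the base axis. Payload 12.5 kg.
Tool frame: the origin (TCP) lies at the very end of the fingers, on their centre line; the grasp point (between the pads) lies 19 mm behind it; z points along the fingers, y is the direction in which the jaws open and shut (so a half turn about z gives the same grasp; the last joint's range is limited). The gripper opens to 95 mm and grips with 3 to 60 N. Pads are 20 mm wide; open, the fingers measure 119 mm over their backs; the gripper's body (75 mm by 180 mm) begins 59 mm behind the grasp point.
Start: joints at [-1.346, 0.491, 1.559, -0, 1.092, -0.106], TCP at [203.023, -591.125, 214.661] pointing down, gripper open.
Joint ranges: [-3.1, 3.1], [-0.84, 2.19], [0.05, 2.79], [-1.13, 4.28], [0.06, 2.93], [-2.69, 2.69]. Speed limits (rad/s): [2.22, 2.22, 2.79, 3.14, 3.14, 3.14].

## Interface

Orientations are given as a rotation vector (axis times angle).
In Python, from cell import arm gives the robot as it stands.
- The arm moves only by the tool arm_command, never from a script. Its argument "steps" is a list of rows, each a list of 6 numbers: the shift along the tool's x, y, z in cm, then the turn, a rotation vector about the tool's x, y, z in degrees. In form: [[x, y, z, wx, wy, wz], ...]. A call has 1 to 20 rows; each row is the pose to reach, as a shift and turn from the pose commanded when the call began, along the tool's axes at that moment; what a row does not reach only later rows make up. A row lasts 1/10 s, in which the tool goes at most 50 mm and 8.59 degrees, less where a joint would pass 70% of its speed; a pose out of reach is approached as far as the arm can. A call with a gripper value outside its range is refused whole. "grip" is the gripper's target within -1 to 1 (fully open at 1, half-way at 0, shut at -1), set as the call begins (left out, the last holds). The fingers move at their own pace and stop on an object; "force" is the grip in N (left out, the last holds). Time passes only in rows, so rows that repeat a pose let the fingers close. It gives the time, the measured TCP pose, the force and the opening at its end, in the units of the state.
- arm.get_obs(): the state, without advancing time (a new reading comes with each control period).
- arm.capture(name): name is "scene" or "top" or "wrist"; returns a dict with "pixels" (480x640x3 uint8, red, green, blue), "camera_matrix" (3x3 intrinsics, pixels), "R" (3x3) and "t" (3): a world point X has camera coordinates R X + t. Camera axes: x right, y down, z forward; pixel columns grow to the right and rows downward; lengths in mm; the calibration is good to about 2 mm. A picture is of the moment at which its call begins. There is no depth.
- arm.sign_off(): hands the job in, once; it reports no verdict.
The state is a dict: "clock": time; "qpos": joint angles; "qd": joint speeds; "tau": joint torques, N m; "tool_pos": TCP position; "tcp_rot": TCP orientation; "contact_force": force on the tool from outside, world axes, zero at the start; "wrist_torque": the same for the moment, N m; "grip_width": finger opening in mm.
Only numpy, scipy, OpenCV 4.12 (cv2) and the standard library are available. Lean on these libraries where they do the work, as an engineer would, in place of code of your own. Each camera call takes 0.05 s, during which the arm holds its last target.

## Task

Draw the dosing machine's carriage all the way out by its yellow plate, then lift the red-capped bottle out of its cell in the tilted carton and set it down gently, upright, in the middle of the carriage's black pad. Push the carriage fully home with the bottle standing on it, and then throw the red-knobbed lever all the way over, away from you, to lock. Leave the other bottles in their cells and do not disturb anything else on the bench.

Things in the scene. Friction and masses are not known exactly. Their poses are not given: they have to be found in the camera images.
- red_bottle_mid (a point): Bottle to load: amber, the only red cap, 128 mm tall. Body 56 mm across up to 74 mm above the underside, then a shoulder to the cylindrical cap, 30 mm across, 86 to 128 mm above the underside. This point: on its axis, half-way up (64 mm); z runs along the bottle to the cap, whose middle is 43 mm along +z. Leans with the carton, against the lower side of its cell, in any cell of the far row.
- red_bottle: The same red-capped bottle, 0.18 to 0.35 kg; origin at the centre of its underside, z along it towards the cap. The other two far cells hold the black- and white-capped bottles.
- carton: Open carton fixed on a stand, tilted 20 degrees to face the robot. This frame is level: origin on the table under the carton's middle, x away from its low front, y along its width, z up; the carton's own up axis leans 20 degrees from z to -x. Outside 166 (up the slope) x 288 mm (y); underside's centre 42 mm above the table; floor 5 mm, side and far walls 130 mm tall, front 105 mm.
- carton_cells (a point): Centre of the carton's floor (inside); z is the carton's tilted up axis, x up the slope (away from the robot), y along the width. Dividers 4 mm thick, 110 mm tall above the floor, make 2 rows (near, far) of 3 cells, each 76 (x) by 90 mm (y): columns at y = -94, 0, +94 mm, rows at x = -40 and +40 mm. Near row: a bottle at each end, the middle cell empty.
- carriage: The machine's sliding carriage: pad, bar and yellow plate in one piece. Origin 27 mm above the table under the pad's centre; x is the direction home. It slides 110 mm between hard stops: all the way out (towards the robot) the pad's centre is 110 mm short of the nozzle's axis, fully home it is on it. Starts 45 to 80 mm from all the way out; about 2 N of friction; stays where it is left.
- plate_top (a point): Middle of the upper edge of the carriage's upright yellow plate, 77 mm above the table; moves with the carriage. x is the direction home (away from the robot), y left, z up. Plate 8 (x) x 60 (y) x 50 mm tall, joined to the carriage by a bar 22 mm wide, top 35 mm above the table; 56 mm of gap behind it (+x) before the pad's deck. Pull it from behind or push its front with the fingertips.
- pad_top (a point): Centre of the black pad's upper surface, 37 mm above the table, marked with a white ring; moves with the carriage, 106 mm beyond the plate's middle; x is the direction home, z up. The pad is 88 mm square, with lips 10 mm high at its left, right and far edges, none on the robot's side.
- nozzle_axis (a point): Where the pad's centre arrives when the carriage is home; x is the direction home. The machine's head overhangs it from 15 mm on the robot's side onwards, underside 200 mm above the table; a nozzle 36 mm across hangs to 184 mm and comes down 12 mm as the lever is thrown, ending just above the cap. A column 245 mm tall stands 75 mm beyond this point.
- lock (a joint): Lock lever angle in rad: 0 = leaning towards the robot (released; starts 0 to 0.15), 1.0 = thrown fully over, away from the robot (locked). It turns about a level axis, 52 mm above the table, stays where left, and needs only about 1 N at the knob.
- lock_tip (a point): Centre of the lever's red ball knob, 26 mm across, on a 10 mm rod, 80 mm from the pivot; 122 mm above the table at either end of its swing, 132 mm in the middle. The lever stands to the right of the carriage, 93 mm off its middle line, and swings in the carriage's direction; the knob travels 77 mm, from 38 mm on the robot's side of the pivot.
- black_bottle: Amber bottle with black cap, far row: a bystander that stays in its cell; same shape and size as the red-capped bottle; body origin at the centre of its underside
- white_bottle: Grey bottle with white cap, far row: a bystander that stays in its cell; same shape and size as the red-capped bottle; body origin at the centre of its underside
- blue_bottle: White bottle with blue cap, near row: a bystander that stays in its cell; same shape and size as the red-capped bottle; body origin at the centre of its underside
- grey_bottle: Grey bottle with black cap, near row: a bystander that stays in its cell; same shape and size as the red-capped bottle; body origin at the centre of its underside
- polish_tin: Bystander: round polish tin with brass lid, 73 mm across, 22 mm tall, lying between carton and machine near the robot; origin under its centre.
- brush: Bystander: wooden-handled brush, 160 mm long, lying far out between carton and machine; origin under its middle.
- hammer: Bystander: hammer, 240 mm long, on the right side of the bench; origin under its middle.
- jar: Bystander: jar, 68 mm across, 80 mm tall, on the right side; origin under its centre.
- last_a: Bystander: yellow shoe last, 230 mm long, 90 mm tall, on the left side; origin under its middle.
- last_b: Bystander: second yellow shoe last, on the left side; origin under its middle.

How it is judged (in metres and radians):
On the way, in this order (a step that is already met when the one before it is completed fails the run):
1. the carriage is drawn all the way out, with the bottle still in the carton (x of pad_top in the frame of nozzle_axis below -0.102 m and distance of red_bottle_mid from where it was at the start of the episode below 0.03 m), for 0.1 s.
2. the red-capped bottle is lifted clear of the carton (height (world z) of red_bottle_mid above 0.2 m and contact force between red_bottle and carton below 0.1 N and distance of red_bottle_mid from where it was at the start of the episode above 0.1 m), for 0.1 s.
3. it stands released and upright on the pad, the carriage still out (horizontal distance between red_bottle_mid and pad_top below 0.018 m and z of red_bottle_mid in the frame of pad_top between 0.06 and 0.068 m and angle between red_bottle_mid's own z axis and vertical below 0.08 rad and contact force between red_bottle and the fingers below 0.1 N and x of pad_top in the frame of nozzle_axis below -0.08 m), for 0.2 s.
4. the carriage is pushed home with the bottle standing on it, the lever not yet thrown (horizontal distance between red_bottle_mid and pad_top below 0.018 m and z of red_bottle_mid in the frame of pad_top between 0.06 and 0.068 m and angle between red_bottle_mid's own z axis and vertical below 0.08 rad and x of pad_top in the frame of nozzle_axis above -0.006 m and value of joint lock below 0.5 rad), for 0.2 s.
5. the lever is thrown fully over (x of pad_top in the frame of nozzle_axis above -0.006 m and value of joint lock above 0.88 rad), for 0.2 s.
At the end, for the whole second after the job is handed in: The red-capped bottle stands released, at rest, upright within 4.5 degrees, on the pad within 18 mm of its centre and 24 mm of the nozzle axis; carriage within 6 mm of its home stop; lever at 0.88 rad or more; other bottles and bystanders within 25 mm of where they began (all of step 5 and horizontal distance between red_bottle_mid and pad_top below 0.018 m and z of red_bottle_mid in the frame of pad_top between 0.06 and 0.068 m and angle between red_bottle_mid's own z axis and vertical below 0.08 rad and contact force between red_bottle and the fingers below 0.1 N and linear speed of red_bottle below 0.02 m/s and horizontal distance between red_bottle_mid and nozzle_axis below 0.024 m and distance of each of black_bottle, white_bottle, blue_bottle, grey_bottle, polish_tin, brush, hammer, jar, last_a, last_b from where it was at the start of the episode below 0.025 m); the robot touches nothing.
It fails at once if the bottle is dropped onto the pad from more than about 10 mm (horizontal distance between red_bottle_mid and pad_top below 0.04 m and contact force between red_bottle and the fingers below 0.1 N and linear speed of red_bottle above 0.45 m/s).
It fails at once if the bottle falls over on the bench (angle between red_bottle_mid's own z axis and vertical above 1.2 rad).
It fails at once if another bottle is pulled out of its cell or a bystander is knocked away (distance of any of black_bottle, white_bottle, blue_bottle, grey_bottle, polish_tin, brush, hammer, jar, last_a, last_b from where it was at the start of the episode above 0.04 m).
It also fails if it takes over 67 s, if anything falls off the work surface, if the arm or the gripper's body presses on something with over 40 N, if the wrist force passes 120 N, or if a joint passes its speed limit or range.

## Working session

There is one attempt and no reset: what is moved stays moved. The work goes in short steps, Python scripts to look and compute and a tool call to move; the robot and the scene stay as the last step left them, time stands still between calls to the robot, and variables do not carry over. Pictures are saved under pics/ and viewed, and the job is handed in when it is done.

Besides the shell and the picture viewer there is one more tool, called after ">>>" by a JSON object that holds its "op" and its "data", one argument or row to a line. arm_command: Moves the arm, as the interface text tells. Its arguments: {"type":"object","properties":{"steps":{"type":"array"},"grip":{"type":"number"},"force":{"type":"number"}},"required":["steps"]}

```bash
ls; mkdir -p pics; python3 - <<'E'
from cell import arm
import cv2,numpy as np
o=arm.get_obs();print(o)
for n in ["scene","top","wrist"]:
    c=arm.capture(n);cv2.imwrite(f"pics/{n}0.png",c["pixels"][:,:,::-1]);np.savez(f"pics/{n}0.npz",**c)
    print(n,c["camera_matrix"].round(1).tolist(),(-c["R"].T@c["t"]).round(1),c["R"].round(3).tolist())
E
```

```text
pics
{'clock': 0.0, 'qpos': array([-1.34558472e+00,  4.91538178e-01,  1.55945818e+00, -2.09200520e-05,
        1.09168292e+00, -1.05608749e-01]), 'qd': array([-0.00043253,  0.00072703, -0.00022037, -0.00058144, -0.00155382,
        0.00071029]), 'tau': array([-1.03592552e-03, -6.12643290e+01, -2.58189100e+01,  6.91403914e-02,
        4.81019507e-02, -1.06462298e-04]), 'tool_pos': array([ 202.96845731, -590.86633487,  214.07202098]), 'tcp_rot': array([-3.09764145e+00, -5.17121519e-01,  1.31068517e-04]), 'contact_force': array([-0.12992281,  0.21754871, -0.40895493]), 'wrist_torque': array([ 0.00579832, -0.03785469, -0.0565339 ]), 'grip_width': 95.12351171091993}
scene [[593.7, 0.0, 322.9], [0.0, 593.7, 236.8], [0.0, 0.0, 1.0]] [1258.4 -611.9 1589.9] [[0.652, 0.759, -0.005], [0.641, -0.553, -0.532], [-0.407, 0.344, -0.847]]
top [[505.1, 0.0, 324.9], [0.0, 505.1, 237.3], [0.0, 0.0, 1.0]] [ 348.3    4.6 1311. ] [[0.028, -0.999, 0.024], [-0.985, -0.031, -0.172], [0.173, -0.019, -0.985]]
wrist [[378.9, 0.0, 309.9], [0.0, 378.9, 236.6], [0.0, 0.0, 1.0]] [ 269.1 -568.2  384.4] [[0.326, -0.945, -0.001], [-0.915, -0.316, 0.25], [-0.237, -0.081, -0.968]]
```

View pics/scene0.png

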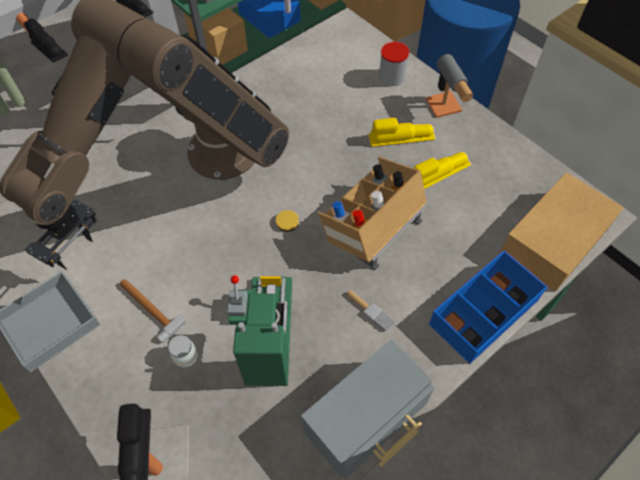

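View pics/top0.png

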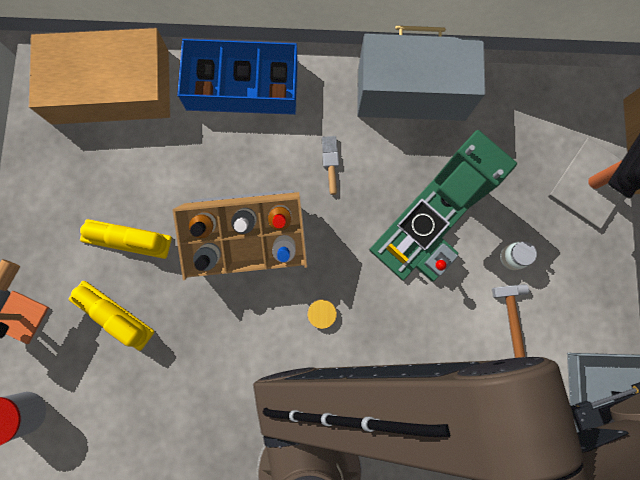

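View pics/wrist0.png

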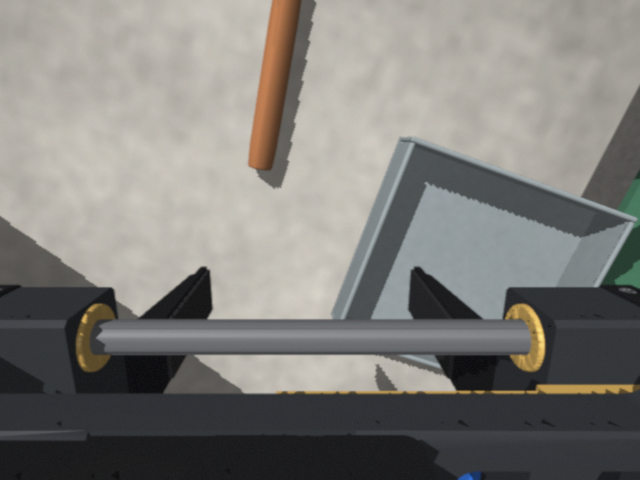

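The scene and top views show the red cap at top (279,218)/scene (358,217), in the far-right cell. In the top view the plate is at about (399,253), the ring at (423,224) and the knob at (441,265). I'll zoom in and measure these.

```bash
cat > h.py <<'E'
import cv2,numpy as np
from scipy.spatial.transform import Rotation as Ro
class V:
    def __init__(s,f):
        d=np.load(f);s.I=d["pixels"];s.K=d["camera_matrix"];s.R=d["R"];s.t=d["t"];s.c=-s.R.T@s.t
    def ray(s,p):
        d=s.R.T@np.linalg.inv(s.K)@np.array([p[0],p[1],1.]);return d/np.linalg.norm(d)
    def z(s,p,z):
        d=s.ray(p);return s.c+d*(z-s.c[2])/d[2]
    def proj(s,X):
        q=s.K@(s.R@np.asarray(X,float)+s.t);return q[:2]/q[2]
    def blobs(s,f,box=None,mn=15):
        h=cv2.cvtColor(s.I,cv2.COLOR_RGB2HSV).astype(int)
        m=f(h[...,0],h[...,1],h[...,2]).astype(np.uint8)
        if box: 
            k=np.zeros_like(m);x0,y0,x1,y1=box;k[y0:y1,x0:x1]=1;m&=k
        n,l,st,ce=cv2.connectedComponentsWithStats(m)
        return [(ce[i].round(1),st[i][4],st[i][:4]) for i in range(1,n) if st[i][4]>=mn],l
def tri(va,pa,vb,pb):
    A=[];b=[]
    for v,p in((va,pa),(vb,pb)):
        d=v.ray(p);P=np.eye(3)-np.outer(d,d);A.append(P);b.append(P@v.c)
    X=np.linalg.lstsq(np.vstack(A),np.hstack(b),rcond=None)[0]
    return X,[np.linalg.norm(A[i]@X-b[i]) for i in(0,1)]
red=lambda h,s,v:((h<6)|(h>174))&(s>180)&(v>90)
yel=lambda h,s,v:(h>20)&(h<33)&(s>180)&(v>100)
def crop(v,box,k,name):
    x0,y0,x1,y1=box;cv2.imwrite(name,cv2.resize(v.I[y0:y1,x0:x1,::-1],None,fx=k,fy=k,interpolation=cv2.INTER_CUBIC))
E
python3 - <<'E'
from h import *
T=V("pics/top0.npz");S=V("pics/scene0.npz")
for n,v in(("T",T),("S",S)):
    for f in(red,yel): print(n,[ (b[0].tolist(),int(b[1]),b[2].tolist()) for b in v.blobs(f)[0]])
crop(T,(165,185,325,285),5,"pics/cT.png");crop(T,(360,120,530,290),3.5,"pics/mT.png")
crop(S,(310,140,440,270),4.5,"pics/cS.png");crop(S,(215,260,305,390),4.5,"pics/mS.png")
E
```

```text
T [([278.9, 220.7], 149, [273, 214, 13, 14]), ([440.6, 264.4], 82, [436, 260, 10, 10]), ([7.4, 419.9], 679, [0, 397, 19, 48])]
T [([125.2, 238.3], 2097, [80, 219, 91, 40]), ([397.1, 253.2], 133, [387, 244, 21, 19]), ([111.1, 316.0], 2372, [69, 281, 85, 70]), ([321.7, 313.7], 516, [308, 300, 28, 28])]
S [([394.8, 51.7], 427, [382, 41, 27, 21]), ([358.4, 217.1], 134, [353, 210, 11, 16]), ([234.5, 279.0], 40, [231, 276, 8, 7])]
S [([398.5, 132.3], 1308, [369, 118, 66, 28]), ([441.4, 167.8], 996, [415, 152, 55, 36]), ([270.6, 280.5], 157, [260, 277, 21, 10]), ([6.3, 410.4], 518, [0, 383, 20, 49])]
```

View pics/cT.png

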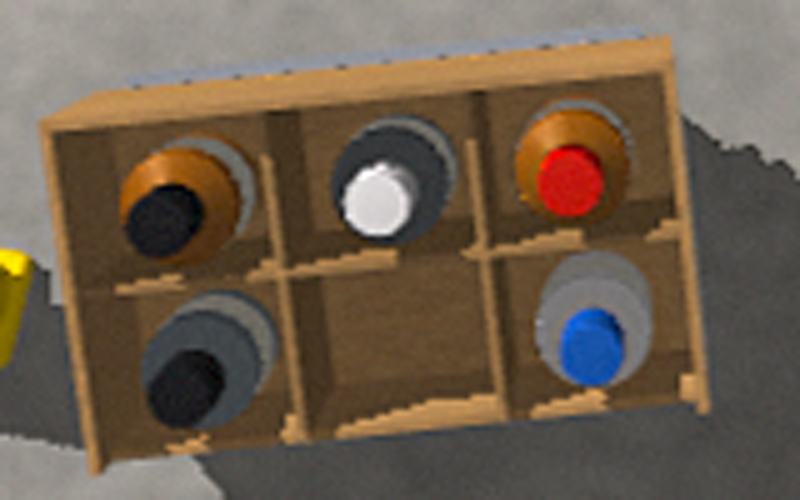

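View pics/mT.png

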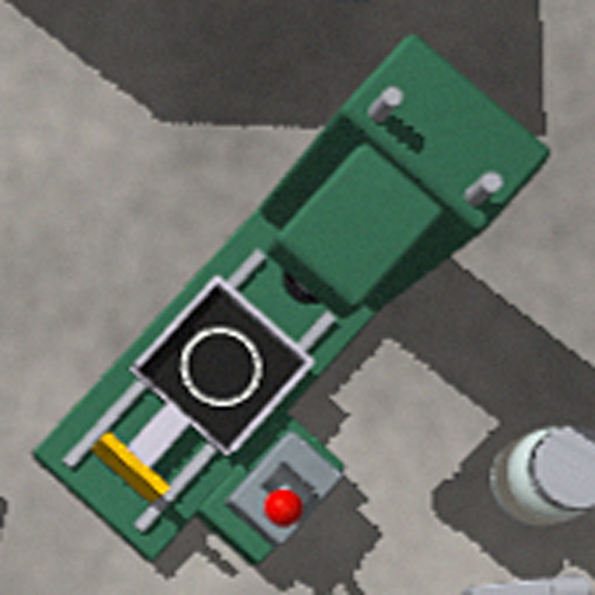

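View pics/cS.png

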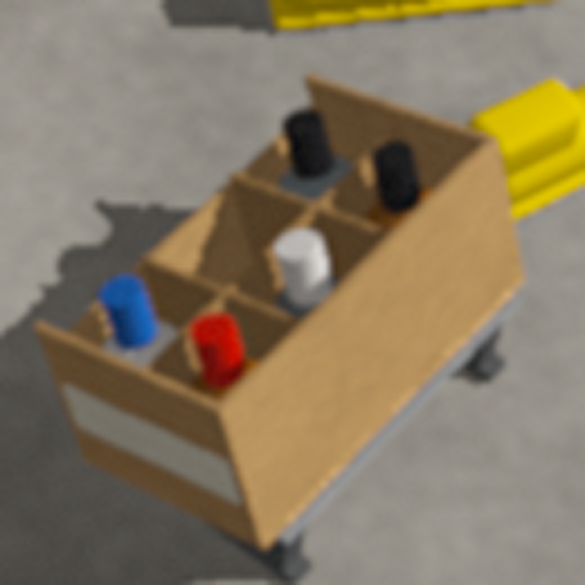

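View pics/mS.png

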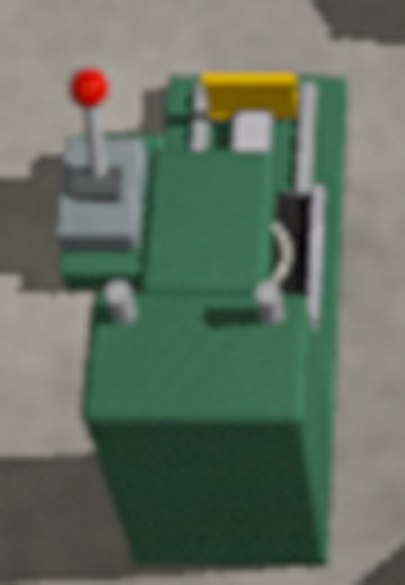

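```bash
python3 - <<'E'
from h import *
T=V("pics/top0.npz");S=V("pics/scene0.npz")
t=lambda x,y:(165+x/5-.4,185+y/5-.4); s=lambda x,y:(310+x/4.5-.4,140+y/4.5-.4)
m=lambda x,y:(360+x/3.5-.36,120+y/3.5-.36); ms=lambda x,y:(215+x/4.5-.4,260+y/4.5-.4)
P={}
for n,a,b in(("RF",t(703,410),s(38,325)),("RB",t(674,70),s(222,403)),("LF",t(95,470),s(310,78)),("LB",t(43,122),s(490,140))):
    P[n],e=tri(T,a,S,b);print(n,P[n].round(1),np.round(e,1))
print("cap",*tri(T,(278.9,220.7),S,(358.4,217.1)))
print("knob",*tri(T,(440.6,264.4),S,(234.5,279.0)))
for n,p,z in(("ring",m(222,367),37),("padL",m(134,368),47),("padN",m(228,453),47),("padR",m(312,360),47),("padF",m(220,280),47),
  ("plL",m(103,436),77),("plR",m(168,493),77),("rail1a",m(70,460),30),("rail1b",m(262,255),30),("rail2a",m(143,527),30),("rail2b",m(333,317),30)):
    print(n,T.z(p,z).round(1))
for n,a in P.items():print(n,[ (n+k,np.linalg.norm(a-b).round(1)) for k,b in P.items()])
E
```

```text
RF [483.7  25.7 134.6] [0.6 0.6]
RB [633.5  45.6 193.6] [2.4 2.4]
LF [447.6 306.7 133.8] [0. 0.]
LB [597.7 325.  192.8] [1.8 1.8]
cap [586.85916542  90.91107158 158.53977957] [np.float64(0.5037565531192592), np.float64(0.5037565531188227)]
knob [ 499.80271103 -294.69494977  126.15409368] [np.float64(0.2804985976257281), np.float64(0.28049859762579954)]
ring [ 613.8 -272.7   37. ]
padL [ 608.9 -205.8   47. ]
padN [ 548.1 -274.5   47. ]
padR [ 619.1 -336.9   47. ]
padF [ 677.3 -269.4   47. ]
plL [ 552.8 -178.9   77. ]
plR [ 513.5 -225.1   77. ]
rail1a [ 542.  -161.6   30. ]
rail1b [ 702.1 -304.9   30. ]
rail2a [ 494.2 -215.5   30. ]
rail2b [ 656.1 -357.8   30. ]
RF [('RFRF', np.float64(0.0)), ('RFRB', np.float64(162.2)), ('RFLF', np.float64(283.4)), ('RFLB', np.float64(325.6))]
RB [('RBRF', np.float64(162.2)), ('RBRB', np.float64(0.0)), ('RBLF', np.float64(326.1)), ('RBLB', np.float64(281.7))]
LF [('LFRF', np.float64(283.4)), ('LFRB', np.float64(326.1)), ('LFLF', np.float64(0.0)), ('LFLB', np.float64(162.3))]
LB [('LBRF', np.float64(325.6)), ('LBRB', np.float64(281.7)), ('LBLF', np.float64(162.3)), ('LBLB', np.float64(0.0))]
```

```bash
cat >> h.py <<'E'
D=np.array([.7466,-.6653,0]);N=np.array([.6653,.7466,0])   # home dir, left
def rot(xyaw,tiltaxis=None,ang=0):
    a=np.radians(xyaw);x=np.array([np.cos(a),np.sin(a),0]);z=np.array([0,0,-1.]);y=np.cross(z,x)
    R=np.stack([x,y,z],1)
    if tiltaxis is not None: R=Ro.from_rotvec(np.radians(ang)*np.array(tiltaxis,float)).as_matrix()@R
    return R
def step(p,R):
    from cell import arm
    o=arm.get_obs();R0=Ro.from_rotvec(o["tcp_rot"]).as_matrix()
    dp=R0.T@(np.array(p)-o["tool_pos"])/10
    w=np.degrees(Ro.from_matrix(R0.T@R).as_rotvec())
    return [round(float(a),2) for a in dp]+[round(float(a),1) for a in w]
def st():
    from cell import arm
    o=arm.get_obs();R0=Ro.from_rotvec(o["tcp_rot"]).as_matrix()
    print("t",round(o["clock"],2),"pos",o["tool_pos"].round(1),"x",R0[:,0].round(3),"z",R0[:,2].round(3),"F",o["contact_force"].round(1),"w",round(o["grip_width"],1),"q",o["qpos"].round(2))
E
python3 - <<'E'
from h import *
st();print(step([534,-202,200],rot(48.3)));print(step([534,-202,110],rot(48.3)))
E
```

```text
t 0.15 pos [ 203.  -590.9  214.2] x [0.946 0.325 0.   ] z [-0.     0.001 -1.   ] F [-0.4  0.2 -0.4] w 94.9 q [-1.35  0.49  1.56  0.    1.09 -0.11]
[43.94, -26.04, 1.45, -0.0, -0.0, -29.4]
[43.94, -26.03, 10.45, -0.0, -0.0, -29.4]
```

>>> {"op": "arm_command", "data": {
  "steps": [
    [10,-6,0.5,0,0,-7],
    [20,-12,1,0,0,-14],
    [30,-18,1.4,0,0,-22],
    [40,-24,1.4,0,0,-28],
    [43.9,-26,1.4,0,0,-29.4],
    [43.9,-26,1.4,0,0,-29.4],
    [43.9,-26,1.4,0,0,-29.4],
    [43.9,-26,1.4,0,0,-29.4],
    [43.9,-26,1.4,0,0,-29.4],
    [43.9,-26,1.4,0,0,-29.4]
  ],
  "grip": 0,
  "force": 25
}}

```text
clock: 1.15
tool_pos: [528.0, -208.7, 200.8]
tcp_rot: [2.866, 1.287, -0.0]
contact_force: [0.8, -1.7, -0.4]
grip_width: 48.0
```

```bash
python3 - <<'E'
from h import *
from cell import arm
st()
for n in ["top","wrist"]:
    c=arm.capture(n);np.savez(f"pics/{n}1.npz",**c);cv2.imwrite(f"pics/{n}1.png",c["pixels"][:,:,::-1])
W=V("pics/wrist1.npz");print(W.blobs(yel)[0],W.proj([534,-202,77]))
print(step([534,-202,45],rot(48.3)))
E
```

```text
t 1.15 pos [ 528.  -208.7  200.8] x [ 0.665  0.747 -0.   ] z [-0. -0. -1.] F [ 0.8 -1.7 -0.4] w 48.0 q [-0.49  0.42  1.72 -0.    1.    0.23]
[] [310.85588826 225.71644742]
[0.61, 0.04, 15.55, -0.0, -0.0, 0.3]
```

View pics/wrist1.png

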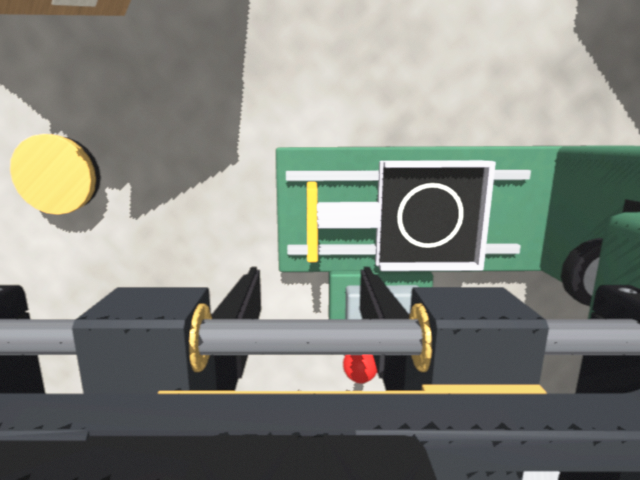

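The wrist view has the plate at (312,222) against a predicted (311,226), centred between the fingers. I'll descend on it.

>>> {"op": "arm_command", "data": {
  "steps": [
    [0.6,0,4,0,0,0],
    [0.6,0,8,0,0,0],
    [0.6,0,11,0,0,0],
    [0.6,0,13.5,0,0,0],
    [0.6,0,15,0,0,0],
    [0.6,0,15.5,0,0,0],
    [0.6,0,15.5,0,0,0],
    [0.6,0,15.5,0,0,0]
  ]
}}

```text
clock: 2.05
tool_pos: [531.2, -206.5, 46.6]
tcp_rot: [2.866, 1.286, 0.001]
contact_force: [0.6, 0.4, 0.0]
grip_width: 47.9
```

>>> {"op": "arm_command", "data": {
  "steps": [
    [0,0,0,0,0,0],
    [0,0,0,0,0,0],
    [0,0,0,0,0,0],
    [0,0,0,0,0,0],
    [0,0,0,0,0,0],
    [0,0,0,0,0,0]
  ],
  "grip": -1
}}

```text
clock: 2.65
tool_pos: [531.0, -206.1, 45.9]
tcp_rot: [2.866, 1.287, 0.0]
contact_force: [0.8, 0.6, 1.4]
grip_width: 7.5
```

```bash
python3 - <<'E'
from h import *
st()
E
```

```text
t 2.65 pos [ 531.  -206.1   45.9] x [ 0.664  0.747 -0.   ] z [ 0. -0. -1.] F [0.8 0.6 1.4] w 7.5 q [-0.49  0.64  1.85 -0.    0.66  0.24]
```

>>> {"op": "arm_command", "data": {
  "steps": [
    [0,-0.7,0,0,0,0],
    [0,-1.5,0,0,0,0],
    [0,-2.3,0,0,0,0],
    [0,-3.1,0,0,0,0],
    [0,-3.9,0,0,0,0],
    [0,-4.5,0,0,0,0]
  ]
}}

```text
clock: 3.25
tool_pos: [496.5, -175.7, 45.9]
tcp_rot: [-2.866, -1.287, 0.001]
contact_force: [-2.0, -5.7, -0.3]
grip_width: 7.9
```

>>> {"op": "arm_command", "data": {
  "steps": [
    [0,-0.4,0,0,0,0],
    [0,-0.8,0,0,0,0],
    [0,-1.2,0,0,0,0],
    [0,-1.2,0,0,0,0]
  ]
}}

```text
clock: 3.65
tool_pos: [487.1, -167.6, 45.9]
tcp_rot: [-2.865, -1.287, 0.002]
contact_force: [-4.9, -3.4, 3.8]
grip_width: 8.2
```

>>> {"op": "arm_command", "data": {
  "steps": [
    [0,-0.4,0,0,0,0],
    [0,-0.8,0,0,0,0],
    [0,-0.8,0,0,0,0]
  ]
}}

```text
clock: 3.95
tool_pos: [481.1, -162.3, 45.9]
tcp_rot: [-2.865, -1.287, 0.002]
contact_force: [-5.1, -3.3, 2.9]
grip_width: 8.4
```

>>> {"op": "arm_command", "data": {
  "steps": [
    [0,-0.4,0,0,0,0],
    [0,-0.8,0,0,0,0],
    [0,-0.8,0,0,0,0]
  ]
}}

```text
clock: 4.25
tool_pos: [479.5, -160.7, 46.0]
tcp_rot: [2.858, 1.283, 0.008]
contact_force: [11.1, -25.9, -17.7]
grip_width: 8.1
```

>>> {"op": "arm_command", "data": {
  "steps": [
    [0,0.3,0,0,0,0],
    [0,0.4,0,0,0,0],
    [0,0.4,0,0,0,0]
  ]
}}

```text
clock: 4.55
tool_pos: [479.4, -160.7, 45.9]
tcp_rot: [2.865, 1.286, 0.0]
contact_force: [-1.0, -9.7, -2.2]
grip_width: 7.7
```

>>> {"op": "arm_command", "data": {
  "steps": [
    [0,0,0,0,0,0],
    [0,0,0,0,0,0],
    [0,0,0,0,0,0],
    [0,0,-5,0,0,0],
    [0,0,-10,0,0,0],
    [0,0,-15,0,0,0],
    [0,0,-18,0,0,0],
    [0,0,-18,0,0,0]
  ],
  "grip": 0
}}

```text
clock: 5.35
tool_pos: [480.5, -160.4, 229.8]
tcp_rot: [2.861, 1.285, 0.007]
contact_force: [0.2, -0.2, -0.2]
grip_width: 47.6
```

```bash
python3 - <<'E'
from h import *
from cell import arm
st()
c=arm.capture("top");np.savez("pics/top2.npz",**c)
T=V("pics/top2.npz");crop(T,(350,130,510,280),4,"pics/m2.png")
c=arm.capture("scene");np.savez("pics/scene2.npz",**c)
T=V("pics/scene2.npz");crop(T,(215,240,325,390),4,"pics/ms2.png")
E
```

```text
t 5.35 pos [ 480.5 -160.4  229.8] x [0.664 0.747 0.002] z [ 0.006 -0.003 -1.   ] F [ 0.2 -0.2 -0.2] w 47.6 q [-0.45  0.3   1.83  0.    1.    0.27]
```

View pics/m2.png

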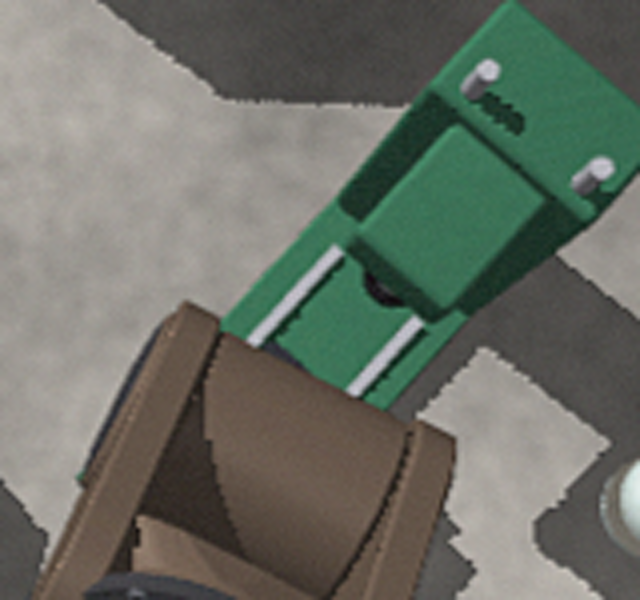

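View pics/ms2.png

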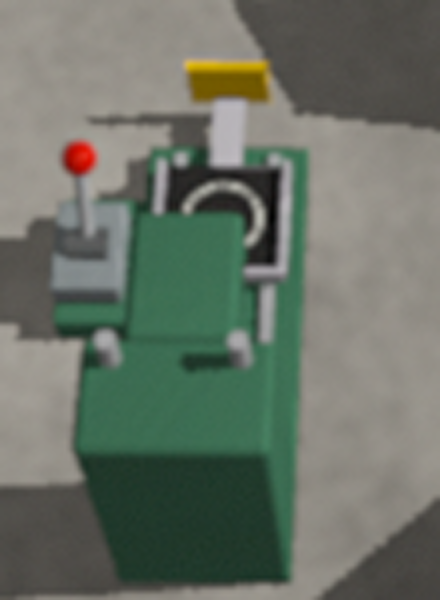

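The scene view shows the carriage fully out, with the plate clear of the base. Next is the carton: turn the wrist, tilt it and hover above the red cap.

```bash
cat >> h.py <<'E'
U=np.array([-.339,-.0436,.940]);CY=np.array([-.1275,.992,0])
RG=rot(187.3,CY,-20)
E
python3 - <<'E'
from h import *
print(RG.round(3))
print(step([520,60,270],rot(187.3)),step(np.array([592.8,91.7,141])+100*U,RG))
E
```

```text
[[-0.932 -0.127  0.339]
 [-0.119  0.992  0.044]
 [-0.342  0.    -0.94 ]]
[19.15, -11.55, -4.41, 0.0, 0.0, -138.9] [23.77, -10.47, -0.91, -24.2, -9.0, -137.2]
```

>>> {"op": "arm_command", "data": {
  "steps": [
    [1,-0.7,-0.4,0,0,-8],
    [2.2,-1.4,-0.8,0,0,-16],
    [3.4,-2,-1.2,0,0,-24],
    [4.6,-2.8,-1.6,0,0,-32],
    [5.8,-3.5,-2,0,0,-40],
    [7,-4.2,-2.4,0,0,-48],
    [8.2,-5,-2.8,0,0,-56],
    [9.4,-5.7,-3.2,0,0,-64],
    [10.6,-6.4,-3.6,0,0,-72],
    [11.8,-7.1,-4,0,0,-80],
    [13,-7.9,-4.4,0,0,-88],
    [14.2,-8.6,-4.4,0,0,-96],
    [15.4,-9.3,-4.4,0,0,-104],
    [16.6,-10,-4.4,0,0,-112],
    [17.8,-10.7,-4.4,0,0,-120],
    [19,-11.4,-4.4,0,0,-128],
    [19.2,-11.5,-4.4,0,0,-135],
    [19.2,-11.5,-4.4,0,0,-138.9],
    [19.2,-11.5,-4.4,0,0,-138.9],
    [19.2,-11.5,-4.4,0,0,-138.9]
  ]
}}

```text
clock: 7.45
tool_pos: [520.7, 59.7, 268.6]
tcp_rot: [0.195, -3.133, -0.0]
contact_force: [-0.5, -0.3, -0.3]
grip_width: 47.4
```

```bash
python3 - <<'E'
from h import *
st()
print(step(np.array([592.8,91.7,141])+100*U,RG))
E
```

```text
t 7.45 pos [520.7  59.7 268.6] x [-0.992 -0.124  0.002] z [-0.002 -0.    -1.   ] F [-0.5 -0.3 -0.3] w 47.4 q [-0.01  0.29  1.73 -0.    1.12 -1.71]
[-4.14, 2.27, 3.35, -0.0, -20.1, -0.2]
```

>>> {"op": "arm_command", "data": {
  "steps": [
    [-1.4,0.8,1,0,-7,0],
    [-2.8,1.6,2,0,-14,0],
    [-4.1,2.3,3.3,0,-20,0],
    [-4.1,2.3,3.3,0,-20.1,0],
    [-4.1,2.3,3.3,0,-20.1,0],
    [-4.1,2.3,3.3,0,-20.1,0]
  ]
}}

```text
clock: 8.05
tool_pos: [559.2, 87.4, 237.4]
tcp_rot: [-0.176, 2.787, 0.031]
contact_force: [0.5, -0.5, 0.5]
grip_width: 47.5
```

```bash
python3 - <<'E'
from h import *
from cell import arm
st()
for n in ["top","wrist"]:
    c=arm.capture(n);np.savez(f"pics/{n}3.npz",**c);cv2.imwrite(f"pics/{n}3.png",c["pixels"][:,:,::-1])
W=V("pics/wrist3.npz");T=V("pics/top3.npz")
print(W.blobs(red)[0]); 
c=np.array([587,91,157]);print(W.proj(c),W.proj(c+21*U))
crop(T,(350,130,510,280),4,"pics/m3.png")
E
```

```text
t 8.05 pos [559.2  87.4 237.4] x [-0.932 -0.118 -0.342] z [ 0.34   0.043 -0.94 ] F [ 0.5 -0.5  0.5] w 47.5 q [ 0.02  0.27  1.91  0.06  0.62 -1.72]
[(array([308.4, 243.2]), np.int32(1901), array([287, 216,  44,  55], dtype=int32))]
[309.76724971 240.63080058] [309.74108395 249.19414159]
```

View pics/wrist3.png

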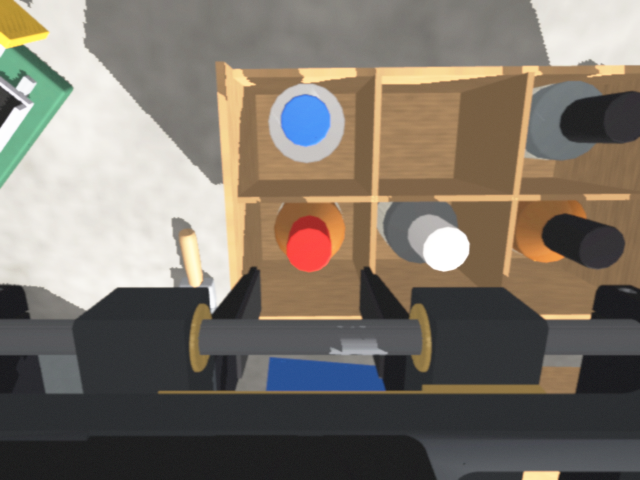

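View pics/m3.png

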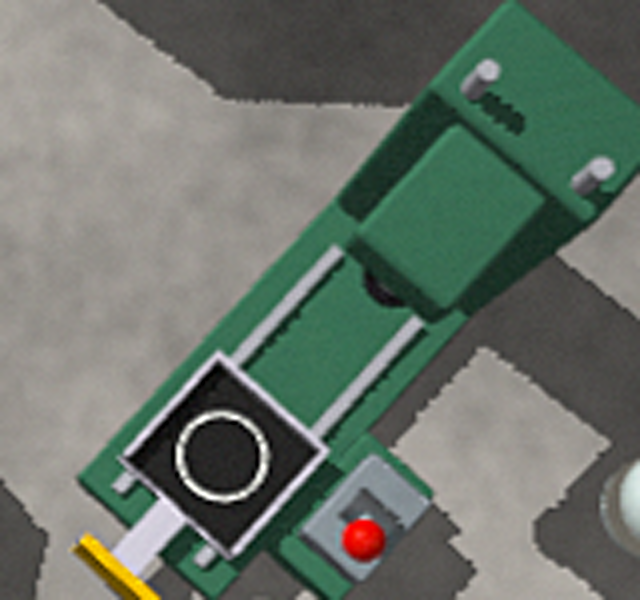

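The wrist view shows the red cap at (308,243) against a predicted (310,245), so it is centred between the jaws. The top view shows the ring of the drawn-out pad at about (405.4,243.6). I'll descend along the bottle's axis.

>>> {"op": "arm_command", "data": {
  "steps": [
    [0,0,2.5,0,0,0],
    [0,0,5,0,0,0],
    [0,0,7,0,0,0],
    [0,0,8.5,0,0,0],
    [0,0,9.5,0,0,0],
    [0,0,10.1,0,0,0],
    [0,0,10.1,0,0,0],
    [0,0,10.1,0,0,0]
  ]
}}

```text
clock: 8.95
tool_pos: [593.4, 92.1, 142.5]
tcp_rot: [-0.177, 2.785, 0.031]
contact_force: [0.2, 1.0, 1.0]
grip_width: 47.7
```

```bash
python3 - <<'E'
from h import *
from cell import arm
st();print(step([592.8,91.7,141],RG))
for n in ["wrist"]:
    c=arm.capture(n);np.savez(f"pics/{n}4.npz",**c);cv2.imwrite(f"pics/{n}4.png",c["pixels"][:,:,::-1])
E
```

```text
t 8.95 pos [593.4  92.1 142.5] x [-0.931 -0.119 -0.344] z [ 0.341  0.043 -0.939] F [0.2 1.  1. ] w 47.7 q [ 0.03  0.44  1.94  0.08  0.41 -1.74]
[0.11, -0.03, 0.12, -0.0, 0.1, -0.0]
```

View pics/wrist4.png

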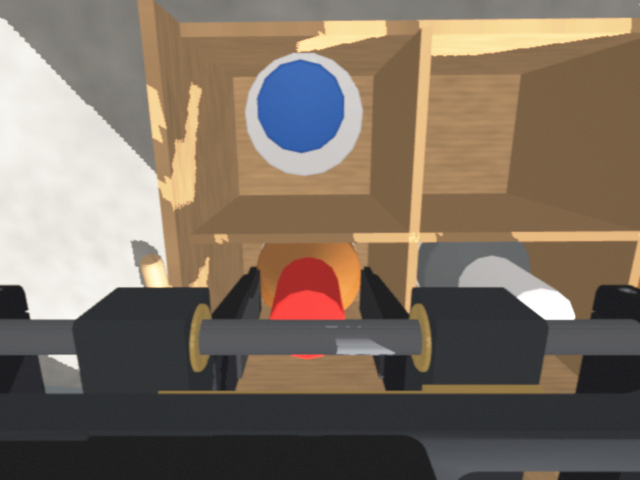

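The cap lies between the fingers, at (308,310). Closing now.

>>> {"op": "arm_command", "data": {
  "steps": [
    [0.1,0,0.1,0,0,0],
    [0.1,0,0.1,0,0,0],
    [0.1,0,0.1,0,0,0],
    [0.1,0,0.1,0,0,0],
    [0.1,0,0.1,0,0,0],
    [0.1,0,0.1,0,0,0]
  ],
  "grip": -1,
  "force": 40
}}

```text
clock: 9.6
tool_pos: [592.7, 91.9, 140.9]
tcp_rot: [-0.176, 2.785, 0.031]
contact_force: [-1.2, -0.8, 3.4]
grip_width: 29.2
```

>>> {"op": "arm_command", "data": {
  "steps": [
    [0,0,-1,0,0,0],
    [0,0,-2.5,0,0,0],
    [0,0,-4.5,0,0,0],
    [0,0,-6.5,0,0,0],
    [0,0,-8.5,0,0,0],
    [0,0,-10.5,0,0,0],
    [0,0,-12.5,0,0,0],
    [0,0,-14.5,0,0,0],
    [0,0,-16,0,0,0],
    [0,0,-17,0,0,0],
    [0,0,-17,0,0,0],
    [0,0,-17,0,0,0]
  ]
}}

```text
clock: 10.8
tool_pos: [534.3, 84.6, 300.1]
tcp_rot: [-0.177, 2.786, 0.031]
contact_force: [0.4, -0.3, -2.3]
grip_width: 29.9
```

```bash
python3 - <<'E'
from h import *
from cell import arm
st()
for n in ["wrist","scene"]:
    c=arm.capture(n);np.savez(f"pics/{n}5.npz",**c);cv2.imwrite(f"pics/{n}5.png",c["pixels"][:,:,::-1])
crop(V("pics/scene5.npz"),(290,90,450,270),3.3,"pics/cS5.png")
E
```

```text
t 10.8 pos [534.3  84.6 300.1] x [-0.932 -0.119 -0.343] z [ 0.34   0.043 -0.939] F [ 0.4 -0.3 -2.3] w 29.9 q [ 0.02  0.16  1.87  0.05  0.76 -1.71]
```

View pics/wrist5.png

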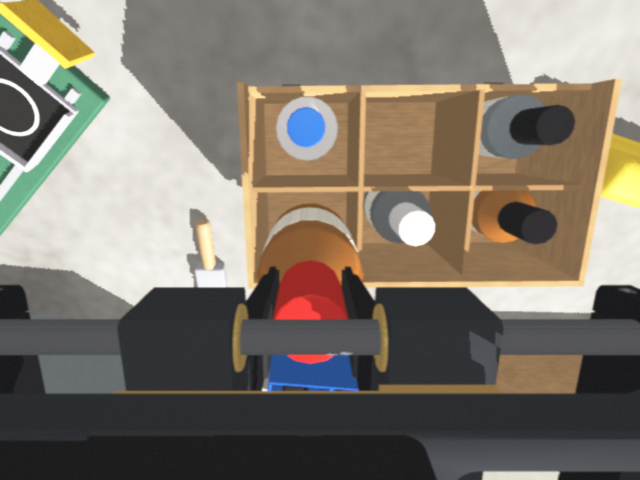

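View pics/cS5.png

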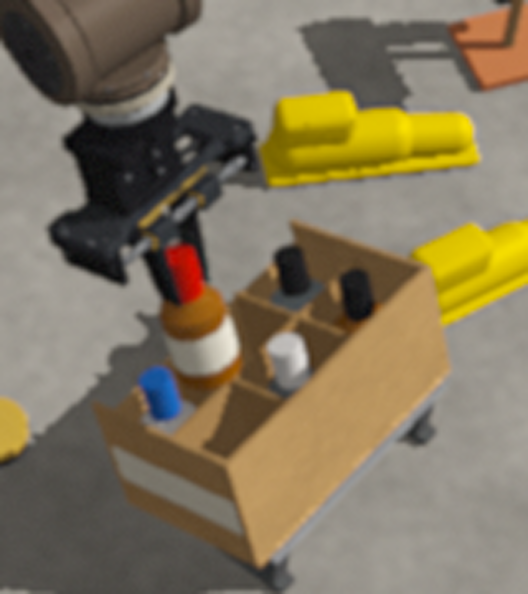

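```bash
python3 - <<'E'
from h import *
T=V("pics/top3.npz");m=lambda x,y:(350+x/4-.37,130+y/4-.37)
print("ring",T.z(m(223,456.5),37)); 
I=T.I[235:255,395:416].astype(int).min(2)
h=(T.I.astype(int).min(2)>120);k=np.zeros_like(h);k[231:258,392:418]=1
# fit ring: white pixels within 13px of centre
ys,xs=np.nonzero(h&k);d=np.hypot(xs-405.4,ys-243.6);g=(d<14)
e=cv2.fitEllipse(np.stack([xs[g],ys[g]],1).astype(np.float32));print(e)
print("ring fit",T.z(e[0],37))
for n,p in(("L",m(122,459)),("F",m(220,354)),("R",m(328,450)),("N",m(228,557))):print(n,T.z(p,47).round(1))
print("knob",T.blobs(red,(350,130,510,280))[0][0][0],"plate pred from grip",np.array([479.4,-160.7])+106*D[:2], "ring0-68.5D",np.array([613.3,-272.1])-68.5*D[:2])
V0=V("pics/wrist5.npz")
P=np.array([509,-178.5,37])
E
```

```text
ring [ 561.92270129 -226.76332682   37.        ]
((405.0999755859375, 243.66937255859375), (20.956947326660156, 21.771652221679688), 124.58929443359375)
ring fit [ 562.12264976 -226.04225181   37.        ]
L [ 556.6 -160.5   47. ]
F [ 626.9 -223.    47. ]
R [ 566.6 -292.1   47. ]
N [ 496.1 -228.1   47. ]
knob [440.6 264.4] plate pred from grip [ 558.5396 -231.2218] ring0-68.5D [ 562.1579  -226.52695]
```

```bash
python3 - <<'E'
from h import *
R2=rot(138.3);print(step([562,-226.3,260],R2))
from cell import arm
o=arm.get_obs();R0=Ro.from_rotvec(o["tcp_rot"]).as_matrix()
from scipy.spatial.transform import Slerp
print([round(float(x),2) for x in R0.T@(np.array([480,85,310])-o["tool_pos"])/10], step([534,70,300],rot(187.3)))
E
```

```text
[2.48, -31.19, 3.3, 8.6, 18.8, 48.4]
[4.72, 0.73, -2.83] [0.2, -1.44, -0.12, -0.0, 20.0, -0.0]
```

>>> {"op": "arm_command", "data": {
  "steps": [
    [0.1,-0.8,0,0.2,0.5,1.2],
    [0.2,-2.5,0,0.7,1.5,3.9],
    [0.4,-4.7,0.2,1.3,2.8,7.3],
    [0.6,-7,0.4,1.9,4.2,10.9],
    [0.8,-9.4,0.6,2.6,5.6,14.5],
    [0.9,-11.7,0.9,3.2,7,18.1],
    [1.1,-14,1.2,3.9,8.5,21.8],
    [1.3,-16.4,1.5,4.5,9.9,25.4],
    [1.5,-18.7,1.8,5.2,11.3,29],
    [1.7,-21,2.1,5.8,12.7,32.7],
    [1.9,-23.4,2.4,6.5,14.1,36.3],
    [2,-25.7,2.7,7.1,15.5,39.9],
    [2.2,-28,2.9,7.7,16.9,43.5],
    [2.4,-29.8,3.1,8.2,18,46.2],
    [2.4,-30.8,3.2,8.5,18.6,47.8],
    [2.5,-31.2,3.3,8.6,18.8,48.4],
    [2.5,-31.2,3.3,8.6,18.8,48.4],
    [2.5,-31.2,3.3,8.6,18.8,48.4],
    [2.5,-31.2,3.3,8.6,18.8,48.4]
  ]
}}

```text
clock: 12.8
tool_pos: [562.1, -225.7, 261.2]
tcp_rot: [1.115, 2.935, -0.0]
contact_force: [1.2, 0.3, -1.5]
grip_width: 29.6
```

```bash
python3 - <<'E'
from h import *
from cell import arm
st();print(step([562,-226.3,140],rot(138.3)))
for n in ["wrist","scene","top"]:
    c=arm.capture(n);np.savez(f"pics/{n}6.npz",**c);cv2.imwrite(f"pics/{n}6.png",c["pixels"][:,:,::-1])
S=V("pics/scene6.npz");crop(S,(200,150,360,330),3.3,"pics/mS6.png")
# expected axis line in scene
a=S.proj([562,-226.3,170]);b=S.proj([562,-226.3,298]);print(a,b,(np.array(a)-[200,150])*3.3,(np.array(b)-[200,150])*3.3)
E
```

```text
t 12.8 pos [ 562.1 -225.7  261.2] x [-0.748  0.664 -0.002] z [ 0.001 -0.001 -1.   ] F [ 1.2  0.3 -1.5] w 29.6 q [-0.49  0.42  1.55 -0.    1.17 -1.34]
[-0.02, -0.06, 12.12, 0.0, 0.1, 0.1]
[266.31448768 272.17466397] [262.00362162 247.91114902] [218.83780935 403.17639109] [204.61195134 323.10679176]
```

View pics/mS6.png

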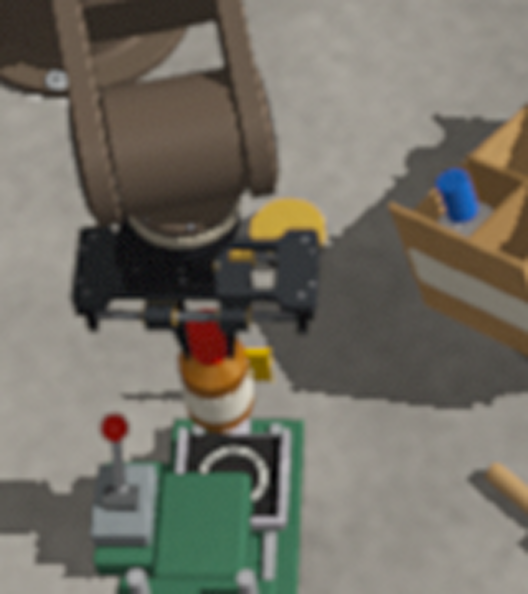

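View pics/wrist6.png

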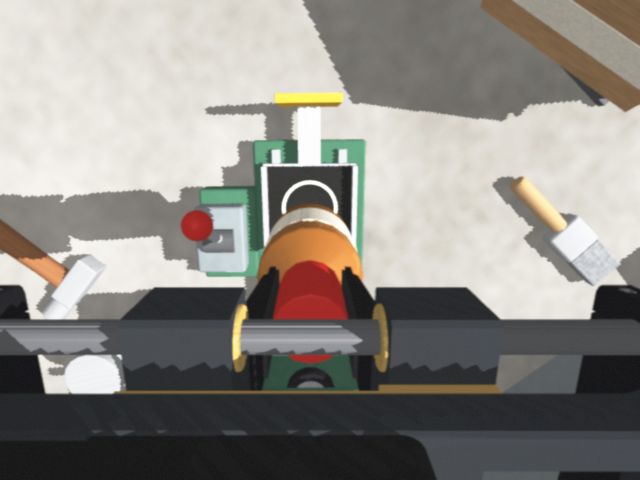

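In the wrist view the bottle sits exactly as it did after the lift (label at y≈210, axis x≈311), and the ring is centred at x≈310. So there has been no swing, and I'll descend.

>>> {"op": "arm_command", "data": {
  "steps": [
    [0,-0.1,1,0,0,0],
    [0,-0.1,3,0,0,0],
    [0,-0.1,5.5,0,0,0],
    [0,-0.1,8,0,0,0],
    [0,-0.1,10,0,0,0],
    [0,-0.1,11.3,0,0,0],
    [0,-0.1,12.1,0,0,0],
    [0,-0.1,12.1,0,0,0],
    [0,-0.1,12.1,0,0,0],
    [0,-0.1,12.1,0,0,0]
  ]
}}

```text
clock: 13.95
tool_pos: [561.9, -227.4, 140.7]
tcp_rot: [1.116, 2.934, -0.001]
contact_force: [0.1, 0.0, -3.0]
grip_width: 29.5
```

```bash
python3 - <<'E'
from h import *
from cell import arm
st();print(step([562,-226.3,130],rot(138.3)))
for n in ["wrist","scene","top"]:
    c=arm.capture(n);np.savez(f"pics/{n}7.npz",**c);cv2.imwrite(f"pics/{n}7.png",c["pixels"][:,:,::-1])
S=V("pics/scene7.npz");crop(S,(200,180,320,330),4,"pics/mS7.png")
E
```

```text
t 13.95 pos [ 561.9 -227.4  140.7] x [-0.747  0.665 -0.003] z [ 0.002 -0.001 -1.   ] F [ 0.1  0.  -3. ] w 29.5 q [-0.49  0.54  1.69 -0.    0.91 -1.34]
[0.07, 0.09, 1.07, 0.0, 0.2, 0.0]
```

View pics/mS7.png

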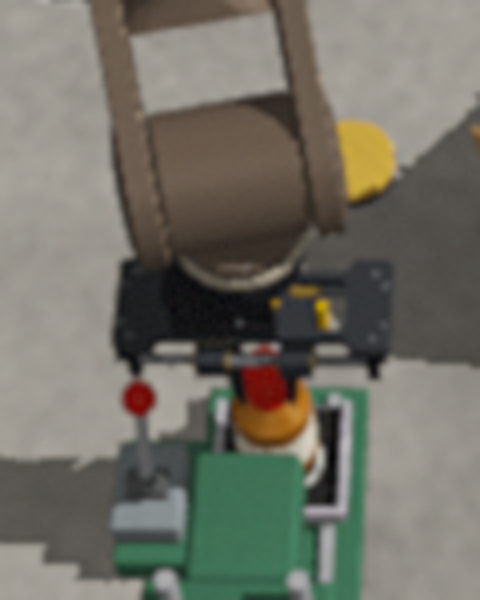

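View pics/wrist7.png

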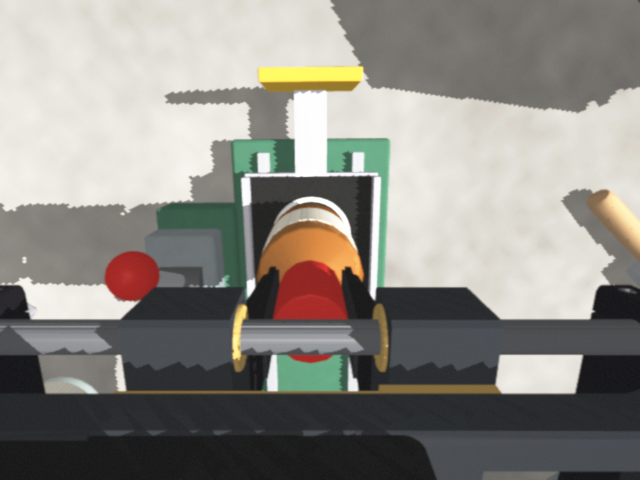

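>>> {"op": "arm_command", "data": {
  "steps": [
    [0,0.1,0.3,0,0,0],
    [0,0.1,0.6,0,0,0],
    [0,0.1,0.8,0,0,0],
    [0,0.1,0.9,0,0,0],
    [0,0.1,1.0,0,0,0],
    [0,0.1,1.0,0,0,0]
  ]
}}

```text
clock: 14.7
tool_pos: [562.1, -226.5, 129.6]
tcp_rot: [1.117, 2.935, -0.001]
contact_force: [-0.3, -0.9, -3.9]
grip_width: 29.5
```

>>> {"op": "arm_command", "data": {
  "steps": [
    [0,0,0.1,0,0,0],
    [0,0,0.2,0,0,0],
    [0,0,0.2,0,0,0]
  ]
}}

```text
clock: 15.0
tool_pos: [562.1, -226.5, 127.6]
tcp_rot: [1.117, 2.935, -0.001]
contact_force: [0.5, 0.3, -2.9]
grip_width: 29.7
```

>>> {"op": "arm_command", "data": {
  "steps": [
    [0,0,0.1,0,0,0],
    [0,0,0.1,0,0,0],
    [0,0,0.1,0,0,0]
  ]
}}

```text
clock: 15.3
tool_pos: [562.2, -226.5, 126.8]
tcp_rot: [1.117, 2.935, -0.001]
contact_force: [-0.2, -0.3, -3.0]
grip_width: 29.5
```

>>> {"op": "arm_command", "data": {
  "steps": [
    [0,0,0.1,0,0,0],
    [0,0,0.1,0,0,0],
    [0,0,0.1,0,0,0]
  ]
}}

```text
clock: 15.6
tool_pos: [562.4, -226.7, 126.4]
tcp_rot: [1.117, 2.934, -0.001]
contact_force: [-1.4, -0.6, 5.1]
grip_width: 29.6
```

The force went from -3 to +5 N at TCP z = 126.4, so the bottle is on the pad. Releasing.

>>> {"op": "arm_command", "data": {
  "steps": [
    [0,0,0,0,0,0],
    [0,0,0,0,0,0],
    [0,0,0,0,0,0],
    [0,0,0,0,0,0],
    [0,0,0,0,0,0]
  ],
  "grip": 0,
  "force": 20
}}

```text
clock: 16.1
tool_pos: [562.2, -226.5, 125.7]
tcp_rot: [1.117, 2.935, -0.001]
contact_force: [-0.3, 0.9, 0.5]
grip_width: 47.6
```

>>> {"op": "arm_command", "data": {
  "steps": [
    [0,0,-1,0,0,0],
    [0,0,-3,0,0,0],
    [0,0,-6,0,0,0],
    [0,0,-10,0,0,0],
    [0,0,-13,0,0,0],
    [0,0,-14,0,0,0],
    [0,0,-14,0,0,0]
  ]
}}

```text
clock: 16.8
tool_pos: [562.3, -226.5, 267.3]
tcp_rot: [1.116, 2.933, -0.001]
contact_force: [0.7, 0.9, -0.8]
grip_width: 47.3
```

```bash
python3 - <<'E'
from h import *
from cell import arm
st()
for n in ["wrist","scene"]:
    c=arm.capture(n);np.savez(f"pics/{n}8.npz",**c);cv2.imwrite(f"pics/{n}8.png",c["pixels"][:,:,::-1])
W=V("pics/wrist8.npz");S=V("pics/scene8.npz")
b=W.blobs(red)[0];print(b,S.blobs(red)[0]);print(W.proj([562,-226.3,165]),W.proj([562,-226.3,144]),S.proj([562,-226.3,144]))
E
```

```text
t 16.8 pos [ 562.3 -226.5  267.3] x [-0.747  0.665 -0.004] z [ 0.003 -0.002 -1.   ] F [ 0.7  0.9 -0.8] w 47.3 q [-0.49  0.42  1.54 -0.    1.18 -1.34]
[(array([197.5, 222.2]), np.int32(481), array([185, 209,  30,  29], dtype=int32)), (array([308.4, 231.3]), np.int32(1344), array([290, 208,  39,  47], dtype=int32))] [(array([394.8,  51.7]), np.int32(425), array([382,  42,  27,  20], dtype=int32)), (array([266.5, 276.6]), np.int32(117), array([262, 270,  10,  14], dtype=int32)), (array([234.5, 279. ]), np.int32(40), array([231, 276,   8,   7], dtype=int32))]
[309.92004743 235.44735377] [309.8949605  228.79653512] [267.12051088 276.71132911]
```

View pics/wrist8.png

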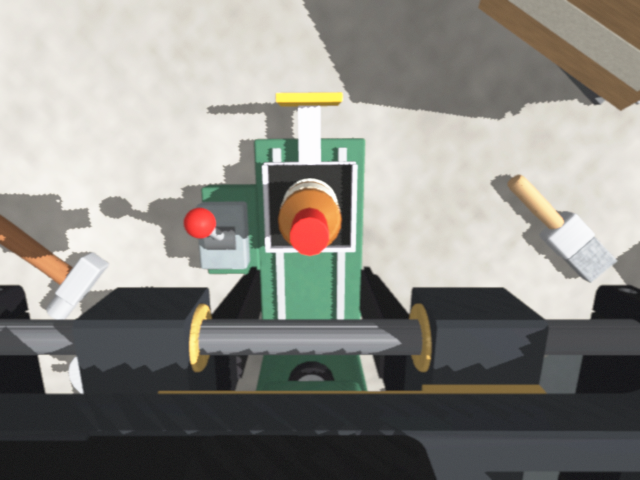

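The bottle stands released. The cap is at (308,231) in the wrist view against a predicted (310,232), so it's within about 1 mm of centre. Next I'll line up in front of the plate.

```bash
cat >> h.py <<'E'
RP=rot(48.3,N,-10)
E
python3 - <<'E'
from h import *
print(step([445,-122,230],RP))
E
```

```text
[15.64, 0.03, 3.47, -7.9, -7.9, 89.8]
```

>>> {"op": "arm_command", "data": {
  "steps": [
    [1.3,0,0,0,0,8],
    [2.6,0,0,0,0,16],
    [4,0,0.2,0,0,24],
    [5.4,0,0.5,-1,-1,32],
    [7,0,0.9,-2,-2,40],
    [8.5,0,1.3,-3,-3,48],
    [10,0,1.8,-4,-4,56],
    [11.5,0,2.2,-5,-5,64],
    [13,0,2.7,-6,-6,72],
    [14.5,0,3.2,-7,-7,80],
    [15.6,0,3.5,-7.9,-7.9,87],
    [15.6,0,3.5,-7.9,-7.9,89.8],
    [15.6,0,3.5,-7.9,-7.9,89.8],
    [15.6,0,3.5,-7.9,-7.9,89.8],
    [15.6,0,3.5,-7.9,-7.9,89.8]
  ],
  "grip": -1
}}

```text
clock: 18.4
tool_pos: [445.5, -122.9, 230.1]
tcp_rot: [2.718, 1.22, 0.107]
contact_force: [0.2, 0.1, -0.5]
grip_width: 0.6
```

```bash
python3 - <<'E'
from h import *
from cell import arm
st();print(step([445,-122,52],RP))
for n in ["wrist","top"]:
    c=arm.capture(n);np.savez(f"pics/{n}9.npz",**c);cv2.imwrite(f"pics/{n}9.png",c["pixels"][:,:,::-1])
W=V("pics/wrist9.npz");print(W.proj([482.9,-155.8,77]))
E
```

```text
t 18.4 pos [ 445.5 -122.9  230.1] x [ 0.665  0.747 -0.   ] z [ 0.13  -0.116 -0.985] F [ 0.2  0.1 -0.5] w 0.6 q [-0.38  0.18  2.01 -0.09  0.78  0.41]
[0.03, -3.21, 17.52, 0.1, 0.0, 0.0]
[335.11736322 219.65357743]
```

View pics/wrist9.png

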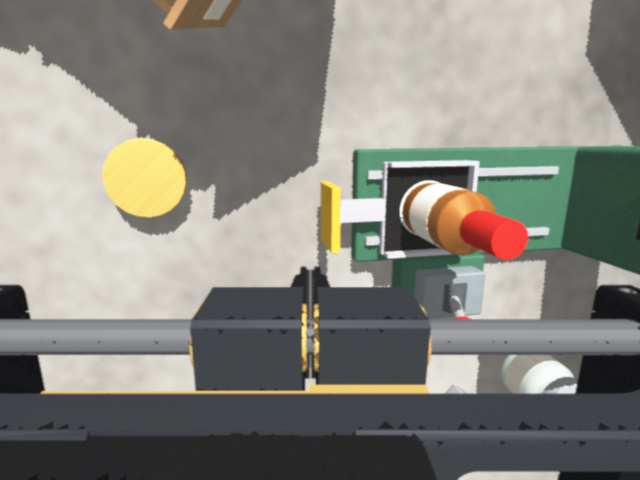

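>>> {"op": "arm_command", "data": {
  "steps": [
    [0,-0.7,4,0,0,0],
    [0,-1.5,8,0,0,0],
    [0,-2.2,12,0,0,0],
    [0,-2.8,15.5,0,0,0],
    [0,-3.2,17.5,0,0,0],
    [0,-3.2,17.5,0,0,0],
    [0,-3.2,17.5,0,0,0],
    [0,-3.2,17.5,0,0,0]
  ]
}}

```text
clock: 19.3
tool_pos: [445.6, -122.5, 53.9]
tcp_rot: [2.717, 1.218, 0.11]
contact_force: [1.1, 0.4, -0.1]
grip_width: 0.6
```

```bash
python3 - <<'E'
from h import *
st()
p=np.array([482.9,-155.8,52])
for d in(-20,-14,0,94):print(d,step(p+d*D,RP))
E
```

```text
t 19.3 pos [ 445.6 -122.5   53.9] x [0.665 0.746 0.001] z [ 0.133 -0.118 -0.984] F [ 1.1  0.4 -0.1] w 0.6 q [-0.38  0.5   2.21 -0.23  0.27  0.57]
-20 [-0.0, 2.92, 0.72, 0.2, -0.0, -0.0]
-14 [-0.0, 3.51, 0.82, 0.2, -0.0, -0.0]
0 [-0.0, 4.89, 1.07, 0.2, -0.0, -0.0]
94 [-0.0, 14.14, 2.74, 0.2, -0.0, -0.0]
```

>>> {"op": "arm_command", "data": {
  "steps": [
    [0,0.6,0.2,0,0,0],
    [0,1.4,0.4,0,0,0],
    [0,2.1,0.5,0,0,0],
    [0,2.5,0.6,0,0,0],
    [0,2.8,0.7,0,0,0],
    [0,3.0,0.7,0,0,0],
    [0,3.2,0.8,0,0,0],
    [0,3.4,0.8,0,0,0],
    [0,3.6,0.8,0,0,0],
    [0,3.8,0.9,0,0,0],
    [0,4.0,0.9,0,0,0],
    [0,4.3,1,0,0,0],
    [0,4.6,1,0,0,0],
    [0,4.9,1.1,0,0,0],
    [0,5.2,1.1,0,0,0],
    [0,5.5,1.2,0,0,0],
    [0,5.8,1.2,0,0,0],
    [0,6.1,1.3,0,0,0]
  ]
}}

```text
clock: 21.1
tool_pos: [491.8, -163.9, 50.7]
tcp_rot: [2.718, 1.218, 0.108]
contact_force: [-1.4, 1.2, 1.6]
grip_width: 0.4
```

```bash
python3 - <<'E'
from h import *
from cell import arm
st()
for n in ["wrist","scene"]:
    c=arm.capture(n);np.savez(f"pics/{n}10.npz",**c);cv2.imwrite(f"pics/{n}10.png",c["pixels"][:,:,::-1])
p=np.array([482.9,-155.8,52])
for d in(0,84,94):print(d,step(p+d*D,RP))
E
```

```text
t 21.1 pos [ 491.8 -163.9   50.7] x [0.665 0.746 0.   ] z [ 0.131 -0.117 -0.984] F [-1.4  1.2  1.6] w 0.4 q [-0.42  0.55  2.08 -0.16  0.35  0.45]
0 [0.01, -1.2, -0.34, 0.2, -0.0, -0.0]
84 [0.01, 7.07, 1.14, 0.2, -0.0, -0.0]
94 [0.01, 8.05, 1.32, 0.2, -0.0, -0.0]
```

View pics/wrist10.png

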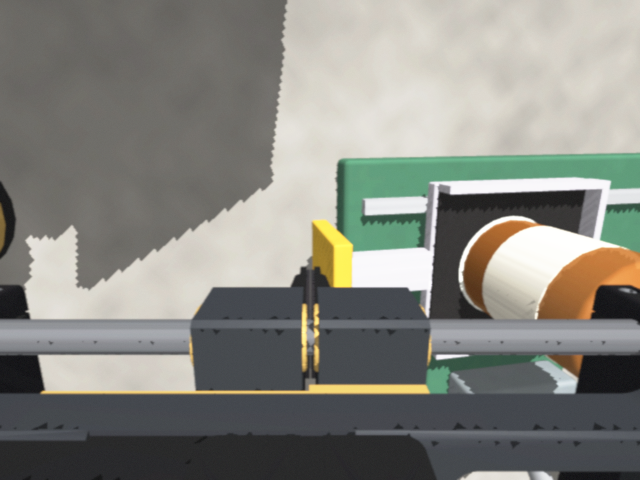

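Contact is made and the carriage moves at about 2 N, with the bottle upright. Carrying on slowly.

>>> {"op": "arm_command", "data": {
  "steps": [
    [0,0.3,0,0,0,0],
    [0,0.6,0.1,0,0,0],
    [0,0.9,0.1,0,0,0],
    [0,1.2,0.2,0,0,0],
    [0,1.6,0.2,0,0,0],
    [0,2.0,0.3,0,0,0],
    [0,2.4,0.3,0,0,0],
    [0,2.8,0.4,0,0,0],
    [0,3.2,0.5,0,0,0],
    [0,3.6,0.5,0,0,0],
    [0,4.0,0.6,0,0,0],
    [0,4.4,0.7,0,0,0],
    [0,4.8,0.7,0,0,0],
    [0,5.2,0.8,0,0,0],
    [0,5.6,0.9,0,0,0],
    [0,6.0,1.0,0,0,0],
    [0,6.3,1.0,0,0,0],
    [0,6.5,1.0,0,0,0],
    [0,6.7,1.1,0,0,0],
    [0,6.9,1.1,0,0,0]
  ]
}}

```text
clock: 23.2
tool_pos: [543.7, -210.2, 51.8]
tcp_rot: [2.718, 1.218, 0.108]
contact_force: [-2.2, 1.9, -0.3]
grip_width: 0.6
```

>>> {"op": "arm_command", "data": {
  "steps": [
    [0,0.1,0,0,0,0],
    [0,0.2,0,0,0,0],
    [0,0.4,0,0,0,0],
    [0,0.5,0.1,0,0,0],
    [0,0.6,0.1,0,0,0],
    [0,0.7,0.1,0,0,0]
  ]
}}

```text
clock: 23.8
tool_pos: [549.0, -214.9, 52.1]
tcp_rot: [2.718, 1.218, 0.108]
contact_force: [-1.1, 1.6, -0.8]
grip_width: 0.4
```

```bash
python3 - <<'E'
from h import *
st()
from cell import arm
print((arm.get_obs()["tool_pos"]-[482.9,-155.8,0])@D)
E
```

```text
t 23.8 pos [ 549.  -214.9   52.1] x [0.665 0.746 0.   ] z [ 0.131 -0.117 -0.984] F [-1.1  1.6 -0.8] w 0.4 q [-0.46  0.61  1.91 -0.1   0.46  0.35]
88.66266264540242
```

>>> {"op": "arm_command", "data": {
  "steps": [
    [0,0.1,0,0,0,0],
    [0,0.2,0,0,0,0],
    [0,0.3,0,0,0,0],
    [0,0.4,0.1,0,0,0]
  ]
}}

```text
clock: 24.2
tool_pos: [552.3, -217.8, 52.2]
tcp_rot: [2.718, 1.218, 0.109]
contact_force: [-1.2, 2.2, 1.6]
grip_width: 0.3
```

>>> {"op": "arm_command", "data": {
  "steps": [
    [0,0.1,0,0,0,0],
    [0,0.2,0,0,0,0],
    [0,0.2,0,0,0,0]
  ]
}}

```text
clock: 24.5
tool_pos: [553.6, -219.1, 52.2]
tcp_rot: [2.718, 1.218, 0.108]
contact_force: [-0.8, 1.6, -1.3]
grip_width: 0.5
```

>>> {"op": "arm_command", "data": {
  "steps": [
    [0,0.1,0,0,0,0],
    [0,0.2,0,0,0,0],
    [0,0.2,0,0,0,0]
  ]
}}

```text
clock: 24.8
tool_pos: [555.1, -220.4, 52.6]
tcp_rot: [2.718, 1.218, 0.108]
contact_force: [-0.9, 1.0, -0.1]
grip_width: 0.6
```

>>> {"op": "arm_command", "data": {
  "steps": [
    [0,0.1,0,0,0,0],
    [0,0.2,0,0,0,0],
    [0,0.2,0,0,0,0]
  ]
}}

```text
clock: 25.1
tool_pos: [556.6, -221.7, 53.0]
tcp_rot: [2.718, 1.218, 0.108]
contact_force: [-1.1, 0.9, -1.4]
grip_width: 0.6
```

>>> {"op": "arm_command", "data": {
  "steps": [
    [0,0.1,0,0,0,0],
    [0,0.2,0,0,0,0],
    [0,0.2,0,0,0,0]
  ]
}}

```text
clock: 25.4
tool_pos: [558.1, -223.0, 53.4]
tcp_rot: [2.718, 1.218, 0.108]
contact_force: [-1.1, 0.6, -0.7]
grip_width: 0.4
```

```bash
python3 - <<'E'
from h import *
from cell import arm
st()
for n in ["wrist","scene"]:
    c=arm.capture(n);np.savez(f"pics/{n}11.npz",**c);cv2.imwrite(f"pics/{n}11.png",c["pixels"][:,:,::-1])
crop(V("pics/scene11.npz"),(200,220,330,390),3.5,"pics/mS11.png")
E
```

```text
t 25.4 pos [ 558.1 -223.    53.4] x [0.665 0.746 0.   ] z [ 0.132 -0.117 -0.984] F [-1.1  0.6 -0.7] w 0.4 q [-0.47  0.62  1.88 -0.1   0.48  0.34]
```

View pics/wrist11.png

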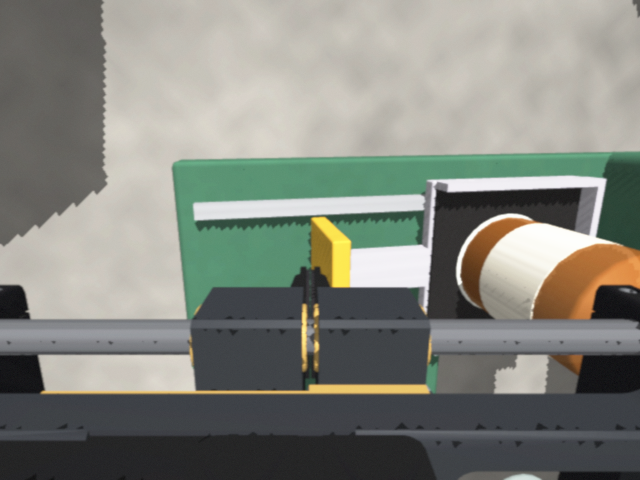

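View pics/mS11.png

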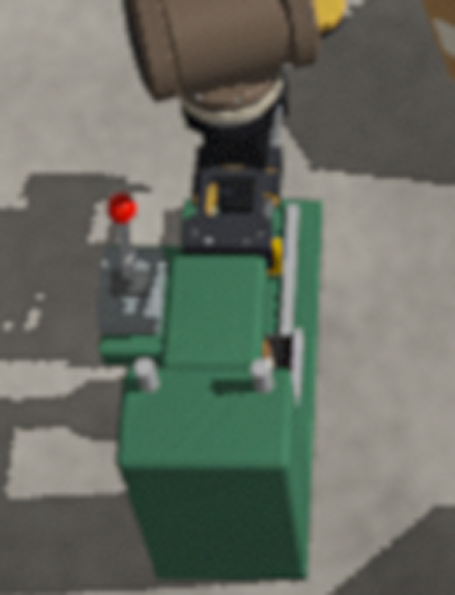

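>>> {"op": "arm_command", "data": {
  "steps": [
    [0,0.1,0,0,0,0],
    [0,0.2,0.1,0,0,0],
    [0,0.2,0.1,0,0,0]
  ]
}}

```text
clock: 25.8
tool_pos: [558.5, -223.6, 52.6]
tcp_rot: [2.72, 1.219, 0.106]
contact_force: [-6.3, 6.5, 4.9]
grip_width: 0.2
```

>>> {"op": "arm_command", "data": {
  "steps": [
    [0,0.1,0,0,0,0],
    [0,0.2,0.1,0,0,0],
    [0,0.2,0.1,0,0,0]
  ]
}}

```text
clock: 26.1
tool_pos: [558.5, -223.7, 51.9]
tcp_rot: [2.723, 1.221, 0.102]
contact_force: [-15.1, 13.2, 12.4]
grip_width: 0.4
```

>>> {"op": "arm_command", "data": {
  "steps": [
    [0,0.1,0,0,0,0],
    [0,0.2,0.1,0,0,0],
    [0,0.2,0.1,0,0,0]
  ]
}}

```text
clock: 26.4
tool_pos: [558.4, -223.8, 51.0]
tcp_rot: [2.726, 1.222, 0.098]
contact_force: [-22.1, 21.3, 19.9]
grip_width: 0.6
```

It's firm against the stop at about 30 N. Backing off, then rising.

>>> {"op": "arm_command", "data": {
  "steps": [
    [0,-0.5,-0.1,0,0,0],
    [0,-1.0,-0.2,0,0,0],
    [0,-2.0,-0.4,0,0,0],
    [0,-4.0,-0.8,0,0,0],
    [0,-4.5,-5,0,0,0],
    [0,-5.5,-10,0,0,0],
    [0,-6.5,-15,0,0,0],
    [0,-6.5,-15,0,0,0],
    [0,-6.5,-15,0,0,0]
  ]
}}

```text
clock: 27.3
tool_pos: [495.4, -167.0, 188.7]
tcp_rot: [2.716, 1.217, 0.111]
contact_force: [0.5, 0.6, -1.1]
grip_width: 0.6
```

```bash
python3 - <<'E'
from h import *
from cell import arm
st()
for n in ["wrist","scene","top"]:
    c=arm.capture(n);np.savez(f"pics/{n}12.npz",**c);cv2.imwrite(f"pics/{n}12.png",c["pixels"][:,:,::-1])
W=V("pics/wrist12.npz");p=np.array([482.9,-155.8,77])+110*D
print("plate pred",W.proj(p),W.proj(p-6*D),W.blobs(yel)[0],W.blobs(red)[0])
c=np.array([562,-226.3,144])+110*D;print("cap",W.proj(c),W.proj(c+[0,0,21]))
E
```

```text
t 27.3 pos [ 495.4 -167.   188.7] x [0.665 0.747 0.001] z [ 0.134 -0.118 -0.984] F [ 0.5  0.6 -1.1] w 0.6 q [-0.42  0.32  1.94 -0.08  0.7   0.36]
plate pred [399.16742607 228.61150874] [392.11711504 228.91275952] [(array([386.3, 221.4]), np.int32(1075), array([375, 186,  23,  76], dtype=int32))] [(array([588.1, 243.5]), np.int32(3355), array([545, 218,  89,  56], dtype=int32))]
cap [584.39287071 244.46055018] [613.24856133 253.27600625]
```

View pics/wrist12.png

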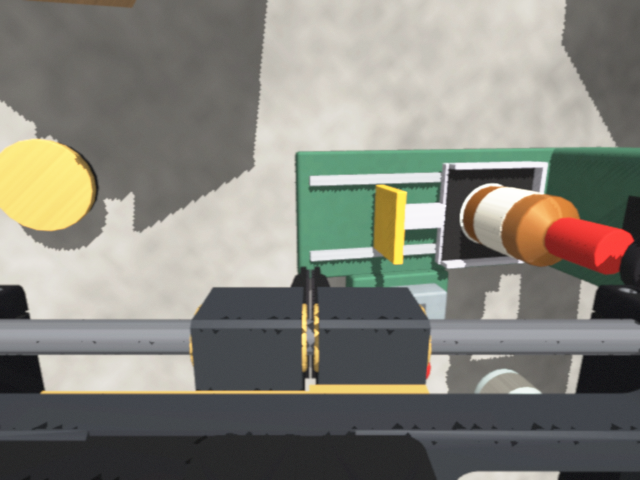

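View pics/top12.png

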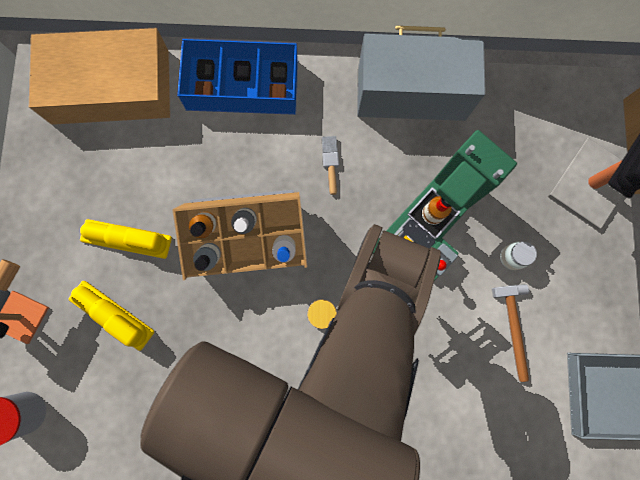

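The carriage is home: the plate's top edge is at about (400,225) against a predicted 399. The bottle stands upright under the nozzle, and nothing else has moved. Now the lever.

```bash
python3 - <<'E'
from h import *
T=V("pics/top12.npz");S=V("pics/scene12.npz")
a=T.blobs(red)[0];b=S.blobs(red)[0];print([x[:2] for x in a],[x[:2] for x in b])
k=np.array([499.8,-294.7,0]);p=k-60*D
print(p,step(p+[0,0,190],RP))
E
```

```text
[(array([440.9, 205.6]), np.int32(78)), (array([441.8, 264.8]), np.int32(60)), (array([  7.5, 419.8]), np.int32(686))] [(array([394.8,  51.6]), np.int32(428)), (array([234.4, 279. ]), np.int32(41))]
[ 455.004 -254.782    0.   ] [-9.21, 2.87, 0.13, 0.0, 0.0, -0.0]
```

>>> {"op": "arm_command", "data": {
  "steps": [
    [-3,0.9,0,0,0,0],
    [-6,1.9,0,0,0,0],
    [-9.2,2.9,0.1,0,0,0],
    [-9.2,2.9,0.1,0,0,0],
    [-9.2,2.3,3,0,0,0],
    [-9.2,1.8,6,0,0,0],
    [-9.2,1.5,8.1,0,0,0],
    [-9.2,1.5,8.1,0,0,0],
    [-9.2,1.5,8.1,0,0,0]
  ]
}}

```text
clock: 28.35
tool_pos: [455.8, -254.7, 110.0]
tcp_rot: [2.719, 1.219, 0.107]
contact_force: [0.4, -0.4, 0.3]
grip_width: 0.2
```

```bash
python3 - <<'E'
from h import *
from cell import arm
st()
k=np.array([499.8,-294.7,108])
for d in(-60,-30,0,40,60):print(step(k+d*D,RP))
for n in ["wrist"]:
    c=arm.capture(n);np.savez(f"pics/{n}13.npz",**c);cv2.imwrite(f"pics/{n}13.png",c["pixels"][:,:,::-1])
E
```

```text
t 28.35 pos [ 455.8 -254.7  110. ] x [ 0.665  0.747 -0.   ] z [ 0.13  -0.116 -0.985] F [ 0.4 -0.4  0.3] w 0.2 q [-0.63  0.44  2.03 -0.04  0.49  0.13]
[-0.06, -0.09, 0.18, 0.0, 0.0, -0.0]
[-0.06, 2.87, 0.71, 0.0, 0.0, -0.0]
[-0.06, 5.82, 1.23, 0.0, 0.0, -0.0]
[-0.06, 9.76, 1.92, 0.0, 0.0, -0.0]
[-0.05, 11.73, 2.27, 0.0, 0.0, -0.0]
```

View pics/wrist13.png

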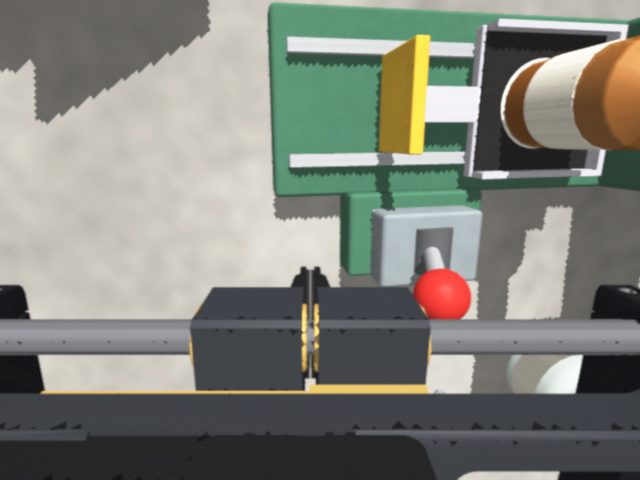

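```bash
python3 - <<'E'
from h import *
W=V("pics/wrist13.npz");print(W.blobs(red)[0],W.proj([499.8,-294.7,124]),W.proj(np.array([499.8,-294.7,124])+5*N))
E
```

```text
[(array([441.9, 294.5]), np.int32(1880), array([414, 270,  56,  48], dtype=int32))] [439.24528742 292.83530166] [440.16481237 282.9276882 ]
```

>>> {"op": "arm_command", "data": {
  "steps": [
    [0,1,0.3,0,0,0],
    [0,2,0.5,0,0,0],
    [0,2.8,0.7,0,0,0],
    [0,3.4,0.8,0,0,0],
    [0,3.9,0.9,0,0,0],
    [0,4.4,1.0,0,0,0],
    [0,4.9,1.1,0,0,0],
    [0,5.4,1.2,0,0,0],
    [0,5.9,1.2,0,0,0],
    [0,6.4,1.3,0,0,0],
    [0,6.9,1.4,0,0,0],
    [0,7.4,1.5,0,0,0],
    [0,7.9,1.6,0,0,0],
    [0,8.4,1.7,0,0,0],
    [0,8.9,1.8,0,0,0],
    [0,9.4,1.9,0,0,0]
  ]
}}

```text
clock: 30.0
tool_pos: [527.5, -319.0, 108.2]
tcp_rot: [2.718, 1.218, 0.108]
contact_force: [0.0, 1.2, -0.5]
grip_width: 0.8
```

>>> {"op": "arm_command", "data": {
  "steps": [
    [0,0.3,0,0,0,0],
    [0,0.6,0.1,0,0,0],
    [0,0.9,0.2,0,0,0],
    [0,1.2,0.2,0,0,0],
    [0,1.4,0.2,0,0,0]
  ]
}}

```text
clock: 30.5
tool_pos: [537.9, -328.4, 108.8]
tcp_rot: [2.718, 1.218, 0.108]
contact_force: [-1.1, 1.3, -1.4]
grip_width: 0.3
```

>>> {"op": "arm_command", "data": {
  "steps": [
    [0,0.2,0,0,0,0],
    [0,0.4,0.1,0,0,0],
    [0,0.5,0.1,0,0,0]
  ]
}}

```text
clock: 30.8
tool_pos: [539.9, -330.1, 108.4]
tcp_rot: [2.722, 1.22, 0.104]
contact_force: [-13.0, 11.2, 8.3]
grip_width: 0.9
```

```bash
python3 - <<'E'
from h import *
from cell import arm
st()
for n in ["wrist"]:
    c=arm.capture(n);np.savez(f"pics/{n}14.npz",**c);cv2.imwrite(f"pics/{n}14.png",c["pixels"][:,:,::-1])
E
```

```text
t 30.8 pos [ 539.9 -330.1  108.4] x [ 0.665  0.746 -0.   ] z [ 0.127 -0.114 -0.985] F [-13.   11.2   8.3] w 0.9 q [-0.65  0.57  1.76 -0.02  0.64  0.1 ]
```

View pics/wrist14.png

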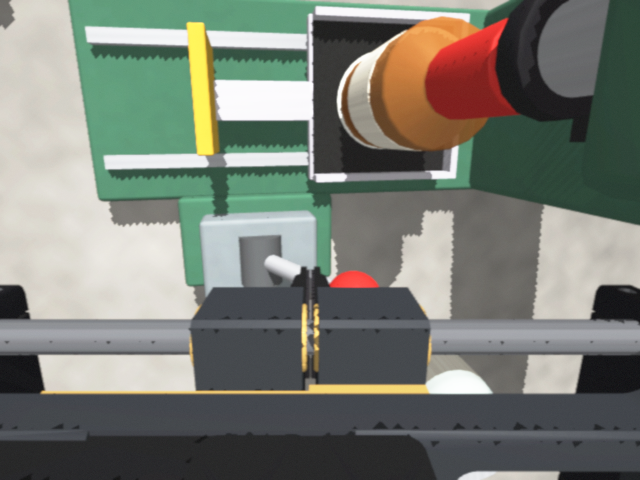

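The lever is thrown over to its stop (17 N). The nozzle is down above the cap and the bottle is upright. Backing away and checking.

>>> {"op": "arm_command", "data": {
  "steps": [
    [0,0.2,0,0,0,0],
    [0,0.2,0,0,0,0],
    [0,-0.5,-0.1,0,0,0],
    [0,-2,-0.4,0,0,0],
    [0,-4,-0.8,0,0,0],
    [0,-7,-1.3,0,0,0],
    [0,-9,-4,0,0,0],
    [0,-9,-8,0,0,0],
    [-2,-11,-12,0,0,0],
    [-6,-14,-15,0,0,0],
    [-10,-17,-16,0,0,0],
    [-14,-20,-16,0,0,0],
    [-14,-20,-16,0,0,0],
    [-14,-20,-16,0,0,0],
    [-14,-20,-16,0,0,0]
  ]
}}

```text
clock: 32.35
tool_pos: [281.3, -286.8, 231.4]
tcp_rot: [2.717, 1.217, 0.108]
contact_force: [-0.3, -0.4, -1.2]
grip_width: 0.3
```

```bash
python3 - <<'E'
from h import *
from cell import arm
st()
for n in ["wrist","scene","top"]:
    c=arm.capture(n);np.savez(f"pics/{n}15.npz",**c);cv2.imwrite(f"pics/{n}15.png",c["pixels"][:,:,::-1])
T=V("pics/top15.npz");S=V("pics/scene15.npz")
kt=[b[0] for b in T.blobs(red,(400,200,500,290))[0]];ks=[b[0] for b in S.blobs(red,(200,240,300,330))[0]];print(kt,ks)
for a in kt:
  for b in ks:print(tri(T,a,S,b))
print("expected locked knob ~",np.array([499.8,-294.7])+77*D[:2],"and -12mm", np.array([499.8,-294.7])+65*D[:2])
crop(T,(340,120,520,300),3.3,"pics/mT15.png")
# bystanders diff
A=V("pics/top0.npz").I.astype(int);d=(abs(A-T.I.astype(int)).max(2)>50).astype(np.uint8)*255;cv2.imwrite("pics/diff.png",d)
E
```

```text
t 32.35 pos [ 281.3 -286.8  231.4] x [ 0.666  0.746 -0.   ] z [ 0.132 -0.118 -0.984] F [-0.3 -0.4 -1.2] w 0.3 q [-0.99  0.08  2.14  0.07  0.75 -0.31]
[array([440.2, 206.2]), array([459.2, 243.4])] [array([232.4, 302.3])]
(array([ 606.27086882, -317.25103029,  185.72779343]), [np.float64(42.34495543319596), np.float64(42.34495543319648)])
(array([ 552.44310628, -340.96234829,  122.57437172]), [np.float64(0.1275291191583383), np.float64(0.12752911915812543)])
expected locked knob ~ [ 557.2882 -345.9281] and -12mm [ 548.329  -337.9445]
```

View pics/mT15.png

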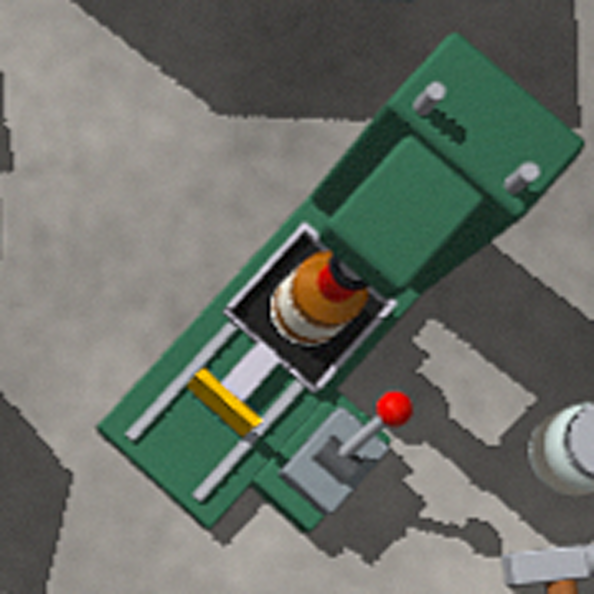

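View pics/diff.png

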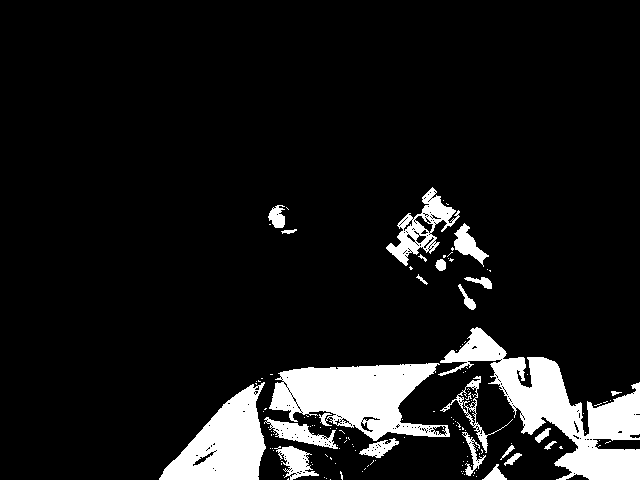

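View pics/wrist15.png

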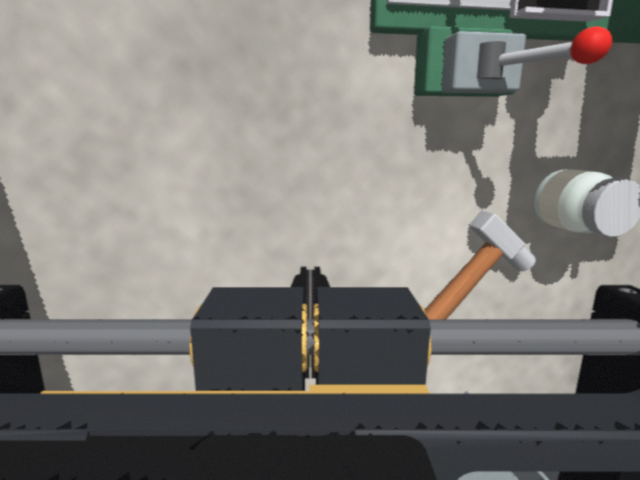

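```bash
python3 - <<'E'
from h import *
from cell import arm
T=V("pics/top15.npz");m=lambda x,y:(340+x/3.3-.35,120+y/3.3-.35)
L,F,N_,R=[T.z(m(*p),47) for p in((229,312),(305,225),(315,390),(393,304))]
c=(L+R+F+N_)/4;print("pad",c.round(1),((L+R)/2).round(1),((F+N_)/2).round(1),"exp",(np.array([562,-226.3,47])+110*D).round(1))
print("travel",(c-[562,-226.3,47])@D)
st();arm.sign_off()
E
```

```text
pad [ 643.4 -298.3   47. ] [ 642.9 -298.8   47. ] [ 643.9 -297.9   47. ] exp [ 644.1 -299.5   47. ]
travel 108.68853963713366
t 32.5 pos [ 281.6 -286.2  231. ] x [0.664 0.748 0.   ] z [ 0.131 -0.117 -0.984] F [-1.4  0.1 -0.6] w 0.3 q [-0.99  0.08  2.14  0.07  0.75 -0.31]
the job is handed in; nothing more can be done
```

The job is done and handed in at about 32.5 s. I drew the carriage out to its stop, lifted the red-capped bottle out along the carton's tilt and set it upright in the middle of the pad. Then I pushed the carriage home and threw the lever over.

My last checks, all from camera measurements and the wrist force:
- **Bottle:** it stood upright and released, with the cap within about 1 mm of the expected centre when I let go. It was still standing under the lowered nozzle in the last top view.
- **Carriage:** it met a firm stop at about 30 N. The camera put its travel at 108.7 mm of 110 mm, which is within measuring error and the 6 mm limit.
- **Lever:** it met a firm stop at about 17 N. The knob moved about 70 mm and ended 122.6 mm above the table, against the 122 mm given for either end of its swing.
- **Everything else:** comparing the first and last top views showed no change apart from the bottle, the machine, the arm and the shadows. The arm was clear of everything at hand-in.

No check failed. The only surprise was that the carriage's stop came about 8 mm further along than I estimated, because the fingertips are thinner than I assumed.

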